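# Reload the bar holder for the next hardness run

## Task

The steel bars now in the holder have been tested: lift the sprung clamp bar and turn it well aside, take every tested bar out and lay it flat on the floor of the grey tray, and lay each new bar waiting on the bench into a V place of its own. Then turn the clamp bar back, let it down onto the new bars, and only after that press the lock lever down until it clicks and stays. Leave the other things on the bench where they are.

Things in the scene. Friction and masses are not known exactly. Their poses are not given: they have to be found in the camera images.
- new_1: Steel test bar, 0.33 kg: round barrel, 20 mm diameter, 88 mm long, between two square heads (24 x 24 mm, 16 mm long); 120 mm overall. Origin at its centre on its axis; x along the axis, which is 12 mm up when it lies on the bench. A new bar, waiting on the bench; may be absent.
- new_2: Steel test bar, 0.33 kg: round barrel, 20 mm diameter, 88 mm long, between two square heads (24 x 24 mm, 16 mm long); 120 mm overall. Origin at its centre on its axis; x along the axis, which is 12 mm up when it lies on the bench. A new bar, waiting on the bench; may be absent.
- new_3: Steel test bar, 0.33 kg: round barrel, 20 mm diameter, 88 mm long, between two square heads (24 x 24 mm, 16 mm long); 120 mm overall. Origin at its centre on its axis; x along the axis, which is 12 mm up when it lies on the bench. A new bar, waiting on the bench; may be absent.
- old_1: Steel test bar, 0.33 kg: round barrel, 20 mm diameter, 88 mm long, between two square heads (24 x 24 mm, 16 mm long); 120 mm overall. Origin at its centre on its axis; x along the axis, which is 12 mm up when it lies on the bench. A tested bar, at the start in the holder at place_1 under the clamp bar; may be absent.
- old_2: Steel test bar, 0.33 kg: round barrel, 20 mm diameter, 88 mm long, between two square heads (24 x 24 mm, 16 mm long); 120 mm overall. Origin at its centre on its axis; x along the axis, which is 12 mm up when it lies on the bench. A tested bar, at the start in the holder at place_2 under the clamp bar; may be absent.
- old_3: Steel test bar, 0.33 kg: round barrel, 20 mm diameter, 88 mm long, between two square heads (24 x 24 mm, 16 mm long); 120 mm overall. Origin at its centre on its axis; x along the axis, which is 12 mm up when it lies on the bench. A tested bar, at the start in the holder at place_3 under the clamp bar; may be absent.
- holder: Bar holder, fixed: base plate 120 x 345 mm, top 12 mm up, with two rails across it at x = -34 and +34 mm (10 mm thick, tops 47 mm up, 58 mm free between them), each with three 90 degree V notches 32 mm wide. Origin on the bench, x along seated bars, y towards the clamp post. Seated bars have 5 mm of play along x each way, heads outside the rails.
- place_1 (a point): First V place (nearest the clamp post; holder y = +42 mm): where the centre of a seated bar lies, 45 mm above the bench. The bar lies along the holder's x.
- place_2 (a point): Second V place (holder y = -10 mm), otherwise like place_1.
- place_3 (a point): Third V place (nearest the lock lever; holder y = -62 mm), otherwise like place_1.
- clamp_post (a point): Fixed point on the vertical axis of the clamp post (holder x = 0, y = +130 mm), 55 mm above the bench: the clamp bar turns about this axis and lifts along it. The clamp bar is 14 mm wide, 12 mm high, 284 mm long from the axis, rubber below; closed, it runs towards the holder's -y across the middle of all three places. The post's cap is 25 mm wide, top 106 mm up.
- clamp_knob (a point): Middle of the black upright round knob by which the clamp bar is lifted and turned: 18 mm in diameter, from the bar's top 28 mm below this point to 15 mm above it, 65 mm from the post's axis. It moves with the bar; closed, this point is 95 mm above the bench.
- clamp_lift (a joint): How far the clamp bar is lifted, m: 0 resting on seated bars, -0.003 fully down with none, 0.028 top stop. A spring pulls it down (8 N with its weight when down, 12 N at the top). Two guide cheeks hold the closed bar by the post: it turns only when lifted more than 0.014 (lift it 0.020) and goes down between them only within 0.09 rad of closed.
- clamp_swing (a joint): How far the clamp bar is turned aside, rad: 0 closed (stop), growing anticlockwise seen from above, towards the holder's +x; 1.57 is square to closed, stop at 1.65. Let go at 1.25 or more it springs down outside the cheek and stays aside; it must be lifted again to be turned back.
- lever_hinge (a point): Fixed axis of the lock lever (holder x = -45, y = -148 mm, 80 mm above the bench); the axis runs along the holder's y.
- lever_pad (a point): Middle of the top of the black pad (34 x 28 mm) at the end of the lock lever, 96 mm from the hinge; moves with the lever. The lever points to the holder's +x; up, it slopes upwards by 0.70 rad; pressed down it lies level over the clamp bar's free end, this point then 86 mm above the bench.
- lock_lever (a joint): How far the lock lever is pressed down, rad: 0 up, 0.70 fully down (stop). A spring holds it up (about 4 N at the pad); from 0.45 a sprung ball resists too (up to some 15 N at the pad) until the lever snaps past it at about 0.57; it then stays down at about 0.68 when let go.
- done_tray: Grey open tray for tested bars, fixed: 240 mm along its x, 170 mm along its y, 26 mm high, walls and floor 4 mm. Origin on the bench under its middle. A bar lying flat in it has its axis 16 mm above the bench.
- test_block: Bystander: steel disc, 64 mm in diameter, 12 mm high, loose.
- indenter_case: Bystander: small dark wooden case, 75 x 55 x 30 mm, loose.
- caliper: Bystander: digital caliper lying flat, 235 mm long, loose.
- loupe: Bystander: black stand loupe, 38 mm in diameter, 42 mm high, loose.
- marker: Bystander: marker pen, 130 mm long, loose.
Not all that is in view belongs to the job. What is shaped like the old_2 but blue is not meant. Leave any purple look-alike of the old_1 alone.

How it is judged:
On the way, in this order (a step that is already met when the one before it is completed fails the run):
1. the clamp bar is lifted and turned aside (value of joint clamp_swing above 1.2 rad), for 0.2 s.
2. with the clamp bar aside, every tested bar lies in the tray and every new bar lies in a V place ((distance between new_1 and place_1 below 0.008 m or distance between new_1 and place_2 below 0.008 m or distance between new_1 and place_3 below 0.008 m) and angle between the x axis of each of new_1, new_2, new_3 and the x axis of holder, either way round below 0.08 rad and (distance between new_2 and place_1 below 0.008 m or distance between new_2 and place_2 below 0.008 m or distance between new_2 and place_3 below 0.008 m) and (distance between new_3 and place_1 below 0.008 m or distance between new_3 and place_2 below 0.008 m or distance between new_3 and place_3 below 0.008 m) and z of old_1 in the frame of done_tray between 0 and 0.024 m and x of old_1 in the frame of done_tray between -0.11 and 0.11 m and y of old_1 in the frame of done_tray between -0.075 and 0.075 m and angle between old_1's own x axis and vertical between 1.45 and 1.69 rad and z of old_2 in the frame of done_tray between 0 and 0.024 m and x of old_2 in the frame of done_tray between -0.11 and 0.11 m and y of old_2 in the frame of done_tray between -0.075 and 0.075 m and angle between old_2's own x axis and vertical between 1.45 and 1.69 rad and z of old_3 in the frame of done_tray between 0 and 0.024 m and x of old_3 in the frame of done_tray between -0.11 and 0.11 m and y of old_3 in the frame of done_tray between -0.075 and 0.075 m and angle between old_3's own x axis and vertical between 1.45 and 1.69 rad and value of joint clamp_swing above 1.1 rad), for 0.2 s.
3. the clamp bar is turned back and lowered onto the new bars, the lock lever still up (value of joint clamp_swing below 0.1 rad and value of joint clamp_lift between -0.0015 and 0.002 m and value of joint lock_lever below 0.3 rad), for 0.2 s.
4. the lock lever is pressed down past its detent (value of joint lock_lever above 0.62 rad), for 0.2 s.
At the end, for the whole second after the job is handed in: New bars in V places (middle within 8 mm, along it within 0.08 rad), tested bars flat in the tray, all at rest; clamp bar closed (within 0.1 rad) and resting on the new bars (lift -1.5 to +2 mm); lock lever held down by its detent (beyond 0.62 rad) ((distance between new_1 and place_1 below 0.008 m or distance between new_1 and place_2 below 0.008 m or distance between new_1 and place_3 below 0.008 m) and angle between the x axis of each of new_1, new_2, new_3 and the x axis of holder, either way round below 0.08 rad and (distance between new_2 and place_1 below 0.008 m or distance between new_2 and place_2 below 0.008 m or distance between new_2 and place_3 below 0.008 m) and (distance between new_3 and place_1 below 0.008 m or distance between new_3 and place_2 below 0.008 m or distance between new_3 and place_3 below 0.008 m) and z of old_1 in the frame of done_tray between 0 and 0.024 m and x of old_1 in the frame of done_tray between -0.11 and 0.11 m and y of old_1 in the frame of done_tray between -0.075 and 0.075 m and angle between old_1's own x axis and vertical between 1.45 and 1.69 rad and z of old_2 in the frame of done_tray between 0 and 0.024 m and x of old_2 in the frame of done_tray between -0.11 and 0.11 m and y of old_2 in the frame of done_tray between -0.075 and 0.075 m and angle between old_2's own x axis and vertical between 1.45 and 1.69 rad and z of old_3 in the frame of done_tray between 0 and 0.024 m and x of old_3 in the frame of done_tray between -0.11 and 0.11 m and y of old_3 in the frame of done_tray between -0.075 and 0.075 m and angle between old_3's own x axis and vertical between 1.45 and 1.69 rad and value of joint clamp_swing below 0.1 rad and value of joint clamp_lift between -0.0015 and 0.002 m and linear speed of each of new_1, new_2, new_3, old_1, old_2, old_3 below 0.02 m/s and value of joint lock_lever above 0.62 rad); the robot touches nothing.
It fails at once if a bystander (test block, indenter case, caliper, loupe or marker) is moved more than 30 mm (distance of any of test_block, indenter_case, caliper, loupe, marker from where it was at the start of the episode above 0.03 m).
Of old_1, old_2, old_3 only 1 to 3 are there at a start; the rules pass over those that are not, and their reading is None.
Of new_1, new_2, new_3 only 2 to 3 are there at a start; the rules pass over those that are not, and their reading is None.
At some moment in a run one of new_1, new_2, new_3 may be knocked a few centimetres aside while the robot is not near it.
It also fails if it takes over 210 s, if anything falls off the work surface, if the arm or the gripper's body presses on something with over 40 N, if the wrist force passes 120 N, or if a joint passes its speed limit or range.

## Robot

A 6-joint arm with a two-finger parallel gripper is mounted at the origin on the work surface. World frame = base frame: x ahead of the robot, y to its left, z up, the work surface at z = 0. Lengths are in m, angles in rad, forces in N, time in s.
With the tool pointing down it reaches from about 0.325 to 1 m from the base axis. Payload 5.1 kg.
Tool frame: the origin (TCP) lies midway between the tips of the shut fingers; the grasp point (between the pads) lies 19 mm behind it; z points along the fingers, y is the line along which they close (so a half turn about z gives the same grasp; the last joint's range is limited). The gripper opens to 85 mm and grips with 20 to 120 N. Pads are 22 mm wide; open, the fingers measure 114 mm over their backs; the gripper's body (76 mm by 85 mm) begins 54 mm behind the grasp point. The pads swing forward as they close: fully open they stand 13 mm farther back than shut.
Start: joints at [1.146, 0.124, 1.65, -0, 1.367, -0.083], TCP at [0.218, 0.612, 0.231] pointing down, gripper open.
Joint ranges: [-2.61, 2.61], [-1.02, 2.33], [0.03, 2.71], [-1.35, 4.49], [0.32, 2.68], [-2.91, 2.91]. Speed limits (rad/s): [2.57, 2.57, 3.14, 3.14, 3.14, 3.14].

## Interface

Orientations are given as a unit quaternion [x, y, z, w].
In Python, from rig import bot, eyes gives the robot as it stands.
- The arm moves only by the tool drive_tool, never from a script. Its argument "motion" is a list of rows, each an object of numbers: "wx", "wy", "wz": the turn, a rotation vector about the tool's x, y, z in rad; "dx", "dy", "dz": the shift along the tool's x, y, z in m; "jaw": the closure, from 0 (fully open) to 1 (shut). A call has exactly 8 rows; each row shifts and turns the commanded pose from where the row before left it, along the tool's axes as they then stand; what a row does not reach is not made up. A row lasts 1/10 s, in which the tool goes at most 50 mm and 8.59 degrees, less where a joint would pass 70% of its speed; a pose out of reach is approached as far as the arm can. A call is refused whole if a number of a shift passes 0.05 or a number of a turn 0.15, either way. A call with a gripper value outside its range is refused whole. The fingers move at their own pace and stop on an object; the grip force is fixed at half the most. Time passes only in rows, so rows that do not move let the fingers close, or fill a call up. It gives the time, the measured TCP pose, the force, the opening and the grip force at its end, in the units of the state.
- bot.get_obs(): the state, without advancing time (a new reading comes with each control period).
- eyes.capture(name): name is "scene" or "side" or "wrist"; returns a dict with "image" (384x512x3 uint8, red, green, blue), "intrinsics" (3x3 intrinsics, pixels), "k1" (the pictures are not rectified: a ray, as slopes to the right and down, at radius r is drawn at 1 + k1 r^2 times it, then the intrinsics apply), "T" (4x4, takes a point from camera to world coordinates); the wrist camera has in their place "hand_eye" (4x4, takes a point from camera to tool coordinates, whose origin is the TCP and whose axes are the flange's). Camera axes: x right, y up, looking along -z (the intrinsics and any distortion apply to the point x, -y, -z); pixel columns grow to the right and rows downward; lengths in m; the calibration is good to about 2 mm. A picture is of the moment at which its call begins: read the wrist's pose just before it. There is no depth.
- bot.job_done(): hands the job in; it is judged then, once.
The state is a dict: "t": time; "q": joint angles; "qvel": joint speeds; "joint_torque": joint torques, N m; "tool_pos": TCP position; "tcp_rot": TCP orientation; "force": force on the tool from outside, world axes, zero at the start; "ft_torque": the same for the moment, N m; "finger_gap": finger opening in m; "grip_force": force on a finger pad.
Only numpy, scipy, OpenCV 4.12 (cv2) and the standard library are available. Lean on these libraries where they do the work, as an engineer would, in place of code of your own. Each camera call takes 0.05 s, during which the arm holds its last target. There are 200 camera calls.

## Working session

There is one attempt and no reset: what is moved stays moved. The work goes in short steps, Python scripts to look and compute and a tool call to move; the robot and the scene stay as the last step left them, time stands still between calls to the robot, and variables do not carry over. Pictures are saved under pics/ and viewed, at most 14 in all, crops included, and the job is handed in when it is done.

Besides the shell and the picture viewer there is one more tool, called after ">>>" as name(argument=value, ...) on one line, values as JSON. drive_tool: Moves the arm, as the interface text tells. Its arguments: {"type":"object","properties":{"motion":{"type":"array"}},"required":["motion"]}

```bash
ls; mkdir -p pics
python3 - <<'E'
from rig import bot, eyes
import cv2
print(bot.get_obs())
for n in ["scene","side"]:
    c=eyes.capture(n); print(n,c["intrinsics"],c["k1"],c["T"])
    cv2.imwrite(f"pics/{n}0.png",cv2.resize(c["image"][:,:,::-1],(800,600),interpolation=cv2.INTER_CUBIC))
    cv2.imwrite(f"pics/{n}0raw.png",c["image"][:,:,::-1])
E
```

```text
pics
{'t': 0.0, 'q': array([ 1.14637103e+00,  1.24522638e-01,  1.65166562e+00,  1.79337656e-05,
        1.36749881e+00, -8.25788519e-02]), 'qvel': array([ 0.0010797 , -0.00156491,  0.00043795, -0.00052107, -0.00017109,
        0.00165138]), 'joint_torque': array([ 3.21385938e-03, -4.23603809e+01, -3.65453660e+01,  1.56787401e-04,
        6.91480906e-03,  5.17813675e-06]), 'tool_pos': array([0.21765701, 0.61183123, 0.23004663]), 'tcp_rot': array([ 1.70093889e-01,  9.85427304e-01, -1.01153542e-03, -2.71134430e-04]), 'force': array([ 0.94432951,  0.20848761, -0.28800895]), 'ft_torque': array([-0.01168222,  0.03107645, -0.01562541]), 'grip_force': 0.0, 'finger_gap': 0.08556771828623012}
scene [[468.96336322   0.         254.7271637 ]
 [  0.         468.96336322 183.98323305]
 [  0.           0.           1.        ]] -0.13781126149602224 [[-0.1063349  -0.76610516  0.63385786  1.31619915]
 [ 0.99431742 -0.0851813   0.06385155  0.07253417]
 [ 0.00507584  0.63704555  0.77080944  1.08041627]
 [ 0.          0.          0.          1.        ]]
side [[379.25702558   0.         260.24230645]
 [  0.         379.25702558 188.71676121]
 [  0.           0.           1.        ]] 0.028388300682368073 [[-0.99548849  0.04304896 -0.08455441  0.43325431]
 [-0.09431709 -0.54610021  0.83239345  0.76722096]
 [-0.01034151  0.83661302  0.54769673  0.61966761]
 [ 0.          0.          0.          1.        ]]
```

View pics/scene0.png

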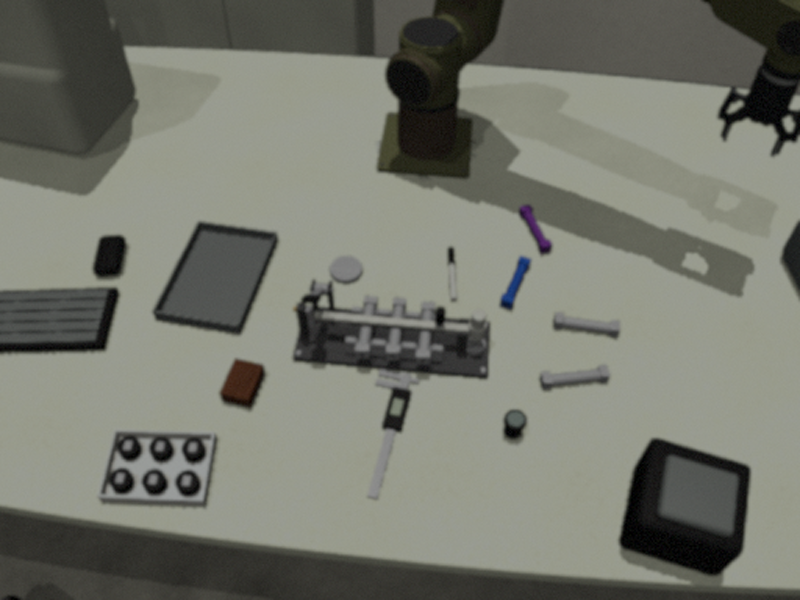

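View pics/side0.png

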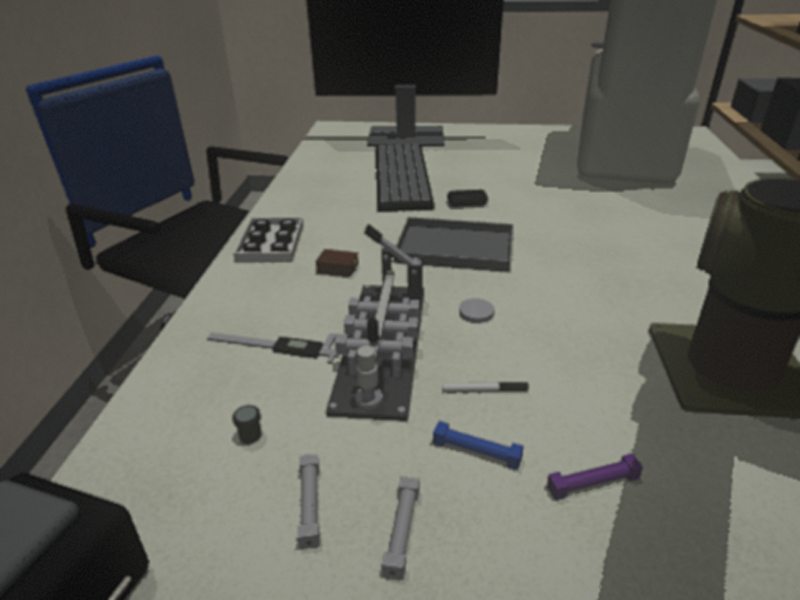

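Scene: silver new bars at (587,325) and (575,377) of 800x600, with three tested silver bars in the holder at (368,325), (398,330) and (428,333). Look-alikes to leave alone are blue (516,282) and purple (535,228). The tray is at (217,276), the knob at (440,315), and the lever is up at about (320,290).

```bash
cat > h.py <<'E'
import numpy as np, cv2
from scipy.spatial.transform import Rotation as Ro
from rig import bot, eyes
def cam(name):
    o=bot.get_obs(); c=eyes.capture(name)
    if name=="wrist":
        M=np.eye(4); M[:3,:3]=Ro.from_quat(o["tcp_rot"]).as_matrix(); M[:3,3]=o["tool_pos"]; c["T"]=M@c["hand_eye"]
    return c
def proj(c,P):
    P=np.atleast_2d(P); T=np.linalg.inv(c["T"]); p=P@T[:3,:3].T+T[:3,3]
    s=np.c_[p[:,0]/-p[:,2],-p[:,1]/-p[:,2]]; s=s*(1+c["k1"]*(s**2).sum(1,keepdims=True))
    K=c["intrinsics"]; return s*[K[0,0],K[1,1]]+K[:2,2]
def ray(c,uv,z):
    uv=np.atleast_2d(np.array(uv,float)); K=c["intrinsics"]
    d=(uv-K[:2,2])/[K[0,0],K[1,1]]; s=d.copy()
    for _ in range(20): s=d/(1+c["k1"]*(s**2).sum(1,keepdims=True))
    v=np.c_[s[:,0],-s[:,1],-np.ones(len(s))]@c["T"][:3,:3].T; o=c["T"][:3,3]
    return o+v*((z-o[2])/v[:,2])[:,None]
def crop(c,x0,y0,x1,y1,f,name):
    cv2.imwrite(f"pics/{name}.png",cv2.resize(c["image"][y0:y1,x0:x1,::-1],None,fx=f,fy=f,interpolation=cv2.INTER_CUBIC))
def tomove(p,yaw=None):
    "shift in the present tool axes to TCP p; yaw = world angle of the tool's closing line"
    o=bot.get_obs(); R=Ro.from_quat(o["tcp_rot"]).as_matrix()
    d=R.T@(np.array(p)-o["tool_pos"]); y=np.arctan2(R[1,1],R[0,1])
    print("tcp",o["tool_pos"].round(4),"yawy",y.round(4),"tilt",R[:,2].round(3),"shift",d.round(4))
    if yaw is not None: print("turn wz",-(((yaw-y)+np.pi/2)%np.pi-np.pi/2))
E
python3 - <<'E'
from h import *
s=cam("scene"); d=cam("side"); k=1.5625
def S(p,z): return ray(s,np.array(p)/k,z)[:,:2].round(3)
def D(p,z): return ray(d,np.array(p)/k,z)[:,:2].round(3)
print("new S",S([[560,320],[614,328],[547,379],[603,374]],.02).tolist())
print("new D",D([[309,462],[308,535],[408,486],[394,566]],.02).tolist())
print("tray S",S([[203,225],[277,234],[240,328],[157,315]],.024).tolist())
print("tray D",D([[402,220],[513,224],[511,267],[395,258]],.024).tolist())
print("plate S",S([[302,352],[488,374]],.006).tolist())
print("plate D",D([[329,415],[407,417],[361,289],[422,290]],.01).tolist())
print("knob S",S([440,315],.095),"D",D([374,330],.095))
crop(s,185,170,325,250,5.7,"s_hold"); crop(d,190,140,300,270,5,"d_hold")
o=bot.get_obs();print(o["t"],o["tool_pos"])
E
```

```text
new S [[0.488, 0.287], [0.496, 0.386], [0.619, 0.261], [0.598, 0.359]]
new D [[0.614, 0.258], [0.591, 0.362], [0.483, 0.285], [0.489, 0.391]]
tray S [[0.327, -0.426], [0.336, -0.27], [0.573, -0.287], [0.562, -0.448]]
tray D [[0.565, -0.447], [0.316, -0.444], [0.33, -0.254], [0.562, -0.272]]
plate S [[0.599, -0.17], [0.61, 0.16]]
plate D [[0.609, 0.163], [0.497, 0.157], [0.616, -0.173], [0.5, -0.178]]
knob S [[0.558 0.068]] D [[0.554 0.068]]
0.2 [0.21773195 0.61204533 0.23050232]
```

View pics/s_hold.png

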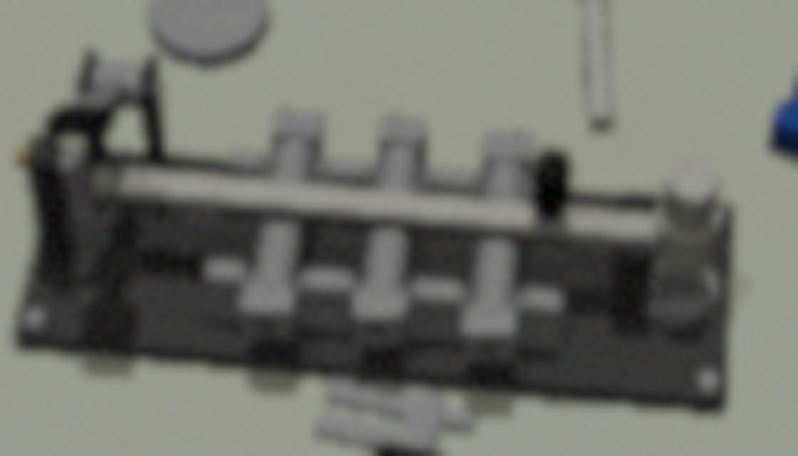

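View pics/d_hold.png

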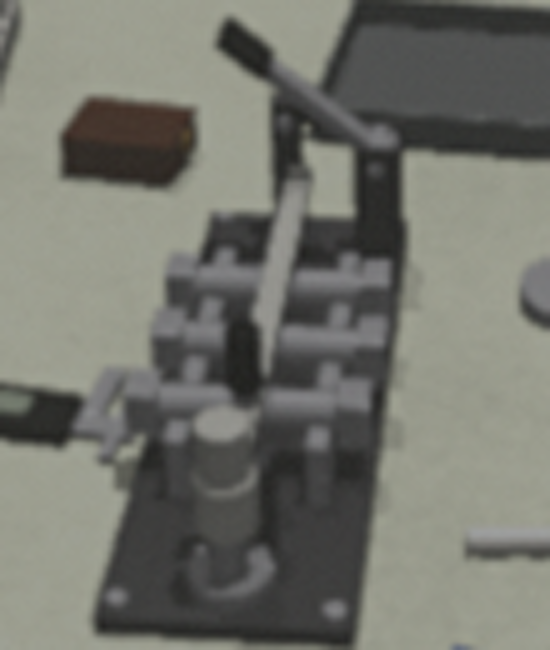

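Three tested bars are confirmed in the holder. The knob is at crop (552,185), the post cap at (692,185) and the lever is up on the left. The caliper jaws lie close to the holder front, at (380,410).

Run:
```python
from h import *
from scipy.optimize import least_squares
s=cam("scene"); d=cam("side")
S=lambda x,y:(185+x/5.7,170+y/5.7); D=lambda x,y:(190+x/5,140+y/5)
# (cam, pixel, holder point, uses yc)
pts=[(s,S(692,180),(0,.130,.106)),(d,D(222,422),(0,.130,.106)),(s,S(552,160),(0,.065,.110)),(d,D(241,325),(0,.065,.110)),
 (s,S(20,337),(.06,'-',.012)),(s,S(722,397),(.06,'+',.012)),(d,D(97,622),(.06,'+',.012)),(d,D(352,630),(-.06,'+',.012)),(d,D(405,220),(-.06,'-',.012))]
def f(p,full=False):
    x,y,a,yc=p; r=[]
    for c,uv,q in pts:
        q=[q[0],yc+.1725*(1 if q[1]=='+' else -1) if isinstance(q[1],str) else q[1],q[2]]
        w=[x+np.cos(a)*q[0]-np.sin(a)*q[1],y+np.sin(a)*q[0]+np.cos(a)*q[1],q[2]]
        r.append(proj(c,w)[0]-uv)
    return np.ravel(r)
r=least_squares(f,[.555,0,.02,0],loss="soft_l1"); print(r.x.round(4)); print(f(r.x).reshape(-1,2).round(1).tolist())
x,y,a,_=r.x
for n,q in dict(post=(0,.13),knob=(0,.065),p1=(0,.042),p2=(0,-.01),p3=(0,-.062),hinge=(-.045,-.148)).items():
    print(n,(x+np.cos(a)*q[0]-np.sin(a)*q[1]).round(4),(y+np.sin(a)*q[0]+np.cos(a)*q[1]).round(4))
# knob target: TCP 
tomove((x-np.sin(a)*.065,y+np.cos(a)*.065,.16),a+np.pi/2)
print(proj(s,[[x,y,.05]]))
```

```text
[ 0.5565  0.0021  0.0081 -0.015 ]
[[-0.2, -1.2], [-0.3, 0.2], [-0.3, -0.6], [-0.1, 0.6], [-1.9, -0.1], [0.8, 0.2], [-1.5, -0.5], [0.7, 0.8], [-0.1, -0.3]]
post 0.5554 0.1321
knob 0.556 0.0671
p1 0.5562 0.0441
p2 0.5566 -0.0079
p3 0.557 -0.0599
hinge 0.5127 -0.1463
tcp [0.2178 0.6122 0.2309] yawy 1.229 tilt [-0.    -0.001 -1.   ] shift [-0.5013 -0.4001  0.0711]
turn wz -0.34993666445229654
[[256.74866256 209.03283912]]
```

```bash
cat >> h.py <<'E'
def plan(p,yaw=None,n=8):
    "rows, straight line, tool kept vertical; yaw of closing line mod pi; turn first then shift per row"
    o=bot.get_obs(); R0=Ro.from_quat(o["tcp_rot"]); p0=o["tool_pos"]; R=R0.as_matrix()
    y=np.arctan2(R[1,1],R[0,1]); w=0 if yaw is None else -(((yaw-y)+np.pi/2)%np.pi-np.pi/2)
    v=(np.array(p)-p0)/n; print("n",n,"len/row",np.linalg.norm(v).round(4),"tcp",p0.round(4),"yaw",y.round(3),"q6",o["q"][5].round(2),"tilt",R[:2,2].round(4))
    for i in range(n):
        d=(R0*Ro.from_rotvec([0,0,w/n*i])).inv().apply(v); print("dx %.4f dy %.4f dz %.4f wz %.4f"%(*d,w/n))
        if w==0: print("same x",n); break
E
python3 -c "
from h import *
plan((.556,.067,.2),.008,16)"
```

```text
n 16 len/row 0.0401 tcp [0.2178 0.6122 0.2309] yaw 1.229 q6 -0.08 tilt [-0.0003 -0.0007]
dx -0.0313 dy -0.0250 dz 0.0019 wz 0.0763
dx -0.0332 dy -0.0226 dz 0.0019 wz 0.0763
dx -0.0348 dy -0.0200 dz 0.0019 wz 0.0763
dx -0.0362 dy -0.0173 dz 0.0019 wz 0.0763
dx -0.0374 dy -0.0144 dz 0.0019 wz 0.0763
dx -0.0384 dy -0.0115 dz 0.0019 wz 0.0763
dx -0.0392 dy -0.0086 dz 0.0019 wz 0.0763
dx -0.0397 dy -0.0056 dz 0.0019 wz 0.0763
dx -0.0400 dy -0.0025 dz 0.0019 wz 0.0763
dx -0.0401 dy 0.0005 dz 0.0019 wz 0.0763
dx -0.0399 dy 0.0036 dz 0.0019 wz 0.0763
dx -0.0395 dy 0.0066 dz 0.0019 wz 0.0763
dx -0.0389 dy 0.0096 dz 0.0019 wz 0.0763
dx -0.0381 dy 0.0125 dz 0.0019 wz 0.0763
dx -0.0370 dy 0.0154 dz 0.0019 wz 0.0763
dx -0.0357 dy 0.0182 dz 0.0019 wz 0.0763
```

>>> drive_tool(motion=[{"dx": -0.031, "dy": -0.025, "dz": 0.002, "wz": 0.076, "jaw": 0}, {"dx": -0.033, "dy": -0.023, "dz": 0.002, "wz": 0.076, "jaw": 0}, {"dx": -0.035, "dy": -0.02, "dz": 0.002, "wz": 0.076, "jaw": 0}, {"dx": -0.036, "dy": -0.017, "dz": 0.002, "wz": 0.076, "jaw": 0}, {"dx": -0.037, "dy": -0.014, "dz": 0.002, "wz": 0.076, "jaw": 0}, {"dx": -0.038, "dy": -0.012, "dz": 0.002, "wz": 0.076, "jaw": 0}, {"dx": -0.039, "dy": -0.009, "dz": 0.002, "wz": 0.076, "jaw": 0}, {"dx": -0.04, "dy": -0.006, "dz": 0.002, "wz": 0.076, "jaw": 0}])

```text
invalid input at $.motion[0]: expected keys wx, wy, wz, dx, dy, dz, jaw
```

>>> drive_tool(motion=[{"dx": -0.04, "dy": -0.003, "dz": 0.002, "wz": 0.077, "jaw": 0}, {"dx": -0.04, "dy": 0, "dz": 0.002, "wz": 0.077, "jaw": 0}, {"dx": -0.04, "dy": 0.004, "dz": 0.002, "wz": 0.077, "jaw": 0}, {"dx": -0.04, "dy": 0.007, "dz": 0.002, "wz": 0.077, "jaw": 0}, {"dx": -0.039, "dy": 0.01, "dz": 0.002, "wz": 0.077, "jaw": 0}, {"dx": -0.038, "dy": 0.013, "dz": 0.002, "wz": 0.077, "jaw": 0}, {"dx": -0.037, "dy": 0.015, "dz": 0.002, "wz": 0.077, "jaw": 0}, {"dx": -0.036, "dy": 0.018, "dz": 0.002, "wz": 0.076, "jaw": 0}])

```text
invalid input at $.motion[0]: expected keys wx, wy, wz, dx, dy, dz, jaw
```

```bash
python3 -c "
from h import *
c=cam('wrist'); crop(c,0,0,512,384,1.5,'w1'); print(c['T'])
print(1.5*proj(c,[[.556,.0671,.110],[.5554,.1321,.106],[.5562,.0441,.067]]))
plan((.556,.0671,.078),.008)"
```

```text
[[ 3.35306737e-01 -9.09286249e-01 -2.46511479e-01  1.55703329e-01]
 [ 9.42108743e-01  3.23426667e-01  8.84664201e-02  6.33813052e-01]
 [-7.12913418e-04 -2.61904006e-01  9.65093666e-01  3.72746820e-01]
 [ 0.00000000e+00  0.00000000e+00  0.00000000e+00  1.00000000e+00]]
[[ 28.02629382 713.87388931]
 [ 71.01455134 709.04600122]
 [ 34.86920086 681.25283887]]
n 8 len/row 0.0824 tcp [0.2178 0.6123 0.231 ] yaw 1.229 q6 -0.08 tilt [-0.0002 -0.0004]
dx -0.0627 dy -0.0500 dz 0.0191 wz 0.1526
dx -0.0695 dy -0.0399 dz 0.0191 wz 0.1526
dx -0.0748 dy -0.0289 dz 0.0191 wz 0.1526
dx -0.0783 dy -0.0172 dz 0.0191 wz 0.1526
dx -0.0800 dy -0.0051 dz 0.0191 wz 0.1526
dx -0.0799 dy 0.0072 dz 0.0191 wz 0.1526
dx -0.0778 dy 0.0192 dz 0.0191 wz 0.1526
dx -0.0740 dy 0.0308 dz 0.0191 wz 0.1526
```

View pics/w1.png

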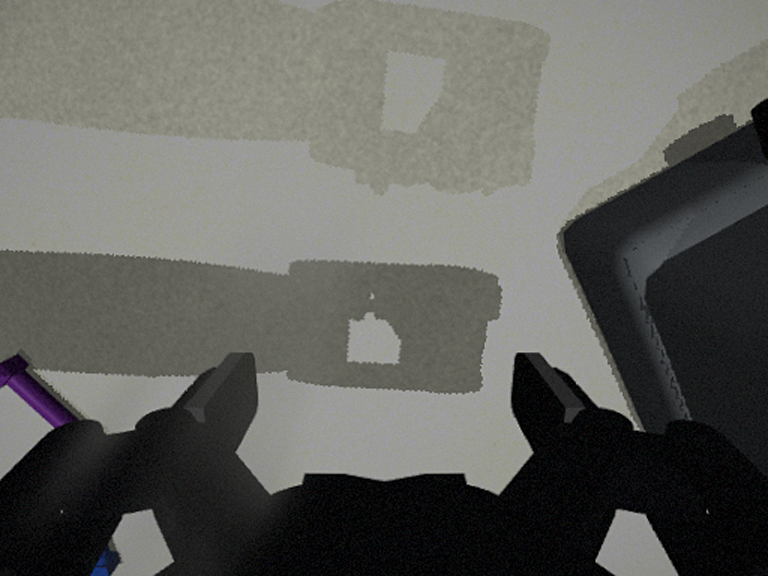

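The picture shows only the start pose: both move calls were refused because every key must be given. Resending them complete.

>>> drive_tool(motion=[{"wx": 0, "wy": 0, "dx": -0.031, "dy": -0.025, "dz": 0.002, "wz": 0.076, "jaw": 0}, {"wx": 0, "wy": 0, "dx": -0.033, "dy": -0.023, "dz": 0.002, "wz": 0.076, "jaw": 0}, {"wx": 0, "wy": 0, "dx": -0.035, "dy": -0.02, "dz": 0.002, "wz": 0.076, "jaw": 0}, {"wx": 0, "wy": 0, "dx": -0.036, "dy": -0.017, "dz": 0.002, "wz": 0.076, "jaw": 0}, {"wx": 0, "wy": 0, "dx": -0.037, "dy": -0.014, "dz": 0.002, "wz": 0.076, "jaw": 0}, {"wx": 0, "wy": 0, "dx": -0.038, "dy": -0.012, "dz": 0.002, "wz": 0.076, "jaw": 0}, {"wx": 0, "wy": 0, "dx": -0.039, "dy": -0.009, "dz": 0.002, "wz": 0.076, "jaw": 0}, {"wx": 0, "wy": 0, "dx": -0.04, "dy": -0.006, "dz": 0.002, "wz": 0.076, "jaw": 0}])

```text
t: 1.15
tool_pos: [0.3862, 0.3384, 0.2155]
tcp_rot: [0.459, 0.889, 0.0, 0.0]
force: [-0.1, 0.7, 0.7]
finger_gap: 0.0856
grip_force: 0.0
```

>>> drive_tool(motion=[{"wx": 0, "wy": 0, "dx": -0.04, "dy": -0.003, "dz": 0.002, "wz": 0.077, "jaw": 0}, {"wx": 0, "wy": 0, "dx": -0.04, "dy": 0, "dz": 0.002, "wz": 0.077, "jaw": 0}, {"wx": 0, "wy": 0, "dx": -0.04, "dy": 0.004, "dz": 0.002, "wz": 0.077, "jaw": 0}, {"wx": 0, "wy": 0, "dx": -0.04, "dy": 0.007, "dz": 0.002, "wz": 0.077, "jaw": 0}, {"wx": 0, "wy": 0, "dx": -0.039, "dy": 0.01, "dz": 0.002, "wz": 0.077, "jaw": 0}, {"wx": 0, "wy": 0, "dx": -0.038, "dy": 0.013, "dz": 0.002, "wz": 0.077, "jaw": 0}, {"wx": 0, "wy": 0, "dx": -0.037, "dy": 0.015, "dz": 0.002, "wz": 0.077, "jaw": 0}, {"wx": 0, "wy": 0, "dx": -0.036, "dy": 0.018, "dz": 0.002, "wz": 0.076, "jaw": 0}])

```text
t: 1.95
tool_pos: [0.5557, 0.065, 0.1994]
tcp_rot: [0.706, 0.708, 0.0, 0.0]
force: [-0.2, 0.3, -0.4]
finger_gap: 0.0851
grip_force: 0.0
```

```bash
python3 -c "
from h import *
c=cam('wrist'); crop(c,0,0,512,384,1.5,'w2')
print(1.5*proj(c,[[.556,.0671,.110],[.5554,.1321,.106],[.5562,.0441,.067]]))
plan((.556,.0671,.078),.008)"
```

```text
[[383.89029859 288.95282305]
 [383.07055767 168.62967025]
 [384.03946812 305.14712781]]
n 8 len/row 0.0152 tcp [0.558  0.0605 0.1992] yaw -0.003 q6 0.02 tilt [ 0.0021 -0.0036]
dx 0.0009 dy -0.0003 dz 0.0151 wz -0.0014
dx 0.0009 dy -0.0003 dz 0.0151 wz -0.0014
dx 0.0009 dy -0.0003 dz 0.0151 wz -0.0014
dx 0.0009 dy -0.0003 dz 0.0151 wz -0.0014
dx 0.0009 dy -0.0003 dz 0.0151 wz -0.0014
dx 0.0009 dy -0.0003 dz 0.0151 wz -0.0014
dx 0.0009 dy -0.0003 dz 0.0151 wz -0.0014
dx 0.0009 dy -0.0003 dz 0.0151 wz -0.0014
```

View pics/w2.png

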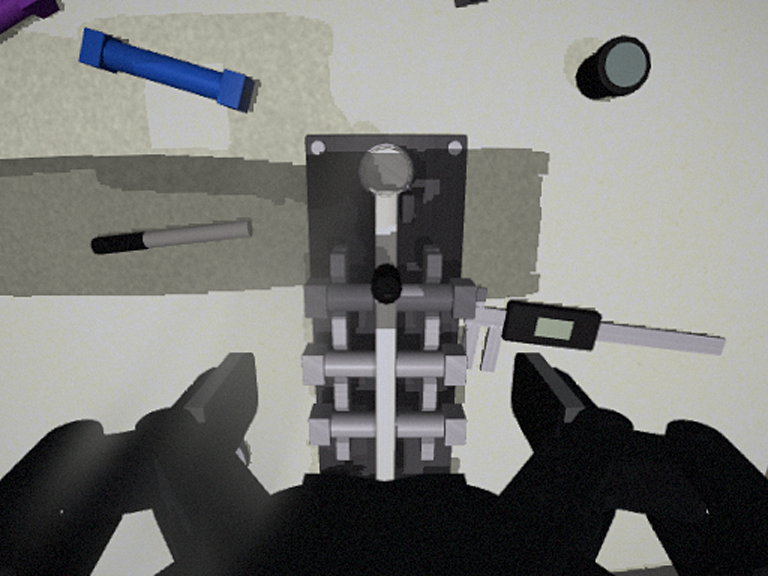

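The wrist view shows the knob at (386,281), within about 1 mm of prediction. The bars are at rows 298, 363 and 427, and the caliper jaws touch near (485,340) beside bar 1. Descending on the knob and gripping it.

>>> drive_tool(motion=[{"wx": 0, "wy": 0, "wz": 0, "dx": 0.001, "dy": 0, "dz": 0.02, "jaw": 0}, {"wx": 0, "wy": 0, "wz": 0, "dx": 0.001, "dy": 0, "dz": 0.02, "jaw": 0}, {"wx": 0, "wy": 0, "wz": 0, "dx": 0.001, "dy": 0, "dz": 0.02, "jaw": 0}, {"wx": 0, "wy": 0, "wz": 0, "dx": 0.001, "dy": 0, "dz": 0.02, "jaw": 0}, {"wx": 0, "wy": 0, "wz": 0, "dx": 0.001, "dy": 0, "dz": 0.02, "jaw": 0}, {"wx": 0, "wy": 0, "wz": -0.011, "dx": 0.001, "dy": 0, "dz": 0.02, "jaw": 0}, {"wx": 0, "wy": 0, "wz": 0, "dx": 0, "dy": 0, "dz": 0, "jaw": 0}, {"wx": 0, "wy": 0, "wz": 0, "dx": 0, "dy": 0, "dz": 0, "jaw": 0.4}])

```text
t: 2.8
tool_pos: [0.5549, 0.0727, 0.0794]
tcp_rot: [0.701, 0.713, -0.0, -0.0]
force: [0.7, -0.2, 0.3]
finger_gap: 0.0731
grip_force: 0.0
```

>>> drive_tool(motion=[{"wx": 0, "wy": 0, "wz": 0, "dx": 0, "dy": 0, "dz": 0, "jaw": 1}, {"wx": 0, "wy": 0, "wz": 0, "dx": 0, "dy": 0, "dz": 0, "jaw": 1}, {"wx": 0, "wy": 0, "wz": 0, "dx": 0, "dy": 0, "dz": 0, "jaw": 1}, {"wx": 0, "wy": 0, "wz": 0, "dx": 0, "dy": 0, "dz": 0, "jaw": 1}, {"wx": 0, "wy": 0, "wz": 0, "dx": 0, "dy": 0, "dz": 0, "jaw": 1}, {"wx": 0, "wy": 0, "wz": 0, "dx": 0, "dy": 0, "dz": 0, "jaw": 1}, {"wx": 0, "wy": 0, "wz": 0, "dx": 0, "dy": 0, "dz": 0, "jaw": 1}, {"wx": 0, "wy": 0, "wz": 0, "dx": 0, "dy": 0, "dz": 0, "jaw": 1}])

```text
t: 3.6
tool_pos: [0.5567, 0.0726, 0.0806]
tcp_rot: [0.701, 0.713, 0.001, 0.001]
force: [5.2, 0.3, 2.0]
finger_gap: 0.0158
grip_force: 58.8
```

>>> drive_tool(motion=[{"wx": 0, "wy": 0, "wz": 0, "dx": 0, "dy": 0, "dz": -0.006, "jaw": 1}, {"wx": 0, "wy": 0, "wz": 0, "dx": 0, "dy": 0, "dz": -0.006, "jaw": 1}, {"wx": 0, "wy": 0, "wz": 0, "dx": 0, "dy": 0, "dz": -0.006, "jaw": 1}, {"wx": 0, "wy": 0, "wz": 0, "dx": 0, "dy": 0, "dz": -0.004, "jaw": 1}, {"wx": 0, "wy": 0, "wz": 0, "dx": 0, "dy": 0, "dz": 0, "jaw": 1}, {"wx": 0, "wy": 0, "wz": 0, "dx": 0, "dy": 0, "dz": 0, "jaw": 1}, {"wx": 0, "wy": 0, "wz": 0, "dx": 0, "dy": 0, "dz": 0, "jaw": 1}, {"wx": 0, "wy": 0, "wz": 0, "dx": 0, "dy": 0, "dz": 0, "jaw": 1}])

```text
t: 4.4
tool_pos: [0.5563, 0.0726, 0.1001]
tcp_rot: [0.701, 0.713, 0.002, 0.001]
force: [11.2, 0.5, -10.7]
finger_gap: 0.0157
grip_force: 58.7
```

>>> drive_tool(motion=[{"wx": 0, "wy": 0, "wz": 0, "dx": 0, "dy": 0.002, "dz": -0.002, "jaw": 1}, {"wx": 0, "wy": 0, "wz": -0.13, "dx": 0.0005, "dy": 0.0077, "dz": 0, "jaw": 1}, {"wx": 0, "wy": 0, "wz": -0.13, "dx": 0.0005, "dy": 0.0077, "dz": 0, "jaw": 1}, {"wx": 0, "wy": 0, "wz": -0.13, "dx": 0.0005, "dy": 0.0077, "dz": 0, "jaw": 1}, {"wx": 0, "wy": 0, "wz": -0.13, "dx": 0.0005, "dy": 0.0077, "dz": 0, "jaw": 1}, {"wx": 0, "wy": 0, "wz": -0.13, "dx": 0.0005, "dy": 0.0077, "dz": 0, "jaw": 1}, {"wx": 0, "wy": 0, "wz": -0.13, "dx": 0.0005, "dy": 0.0077, "dz": 0, "jaw": 1}, {"wx": 0, "wy": 0, "wz": 0, "dx": 0, "dy": 0, "dz": 0, "jaw": 1}])

```text
t: 5.2
tool_pos: [0.598, 0.0895, 0.1004]
tcp_rot: [0.376, 0.926, -0.001, -0.001]
force: [7.1, -4.5, -10.0]
finger_gap: 0.0159
grip_force: 58.9
```

>>> drive_tool(motion=[{"wx": 0, "wy": 0, "wz": -0.13, "dx": 0.0005, "dy": 0.0077, "dz": 0, "jaw": 1}, {"wx": 0, "wy": 0, "wz": -0.13, "dx": 0.0005, "dy": 0.0077, "dz": 0, "jaw": 1}, {"wx": 0, "wy": 0, "wz": -0.13, "dx": 0.0005, "dy": 0.0077, "dz": 0, "jaw": 1}, {"wx": 0, "wy": 0, "wz": -0.13, "dx": 0.0005, "dy": 0.0077, "dz": 0, "jaw": 1}, {"wx": 0, "wy": 0, "wz": -0.13, "dx": 0.0005, "dy": 0.0077, "dz": 0, "jaw": 1}, {"wx": 0, "wy": 0, "wz": -0.1, "dx": 0.0003, "dy": 0.006, "dz": 0, "jaw": 1}, {"wx": 0, "wy": 0, "wz": 0, "dx": 0, "dy": 0, "dz": 0, "jaw": 1}, {"wx": 0, "wy": 0, "wz": 0, "dx": 0, "dy": 0, "dz": 0, "jaw": 1}])

```text
t: 6.0
tool_pos: [0.6157, 0.1298, 0.1009]
tcp_rot: [0.012, 1.0, -0.001, 0.0]
force: [9.9, -1.4, -9.7]
finger_gap: 0.0163
grip_force: 59.0
```

>>> drive_tool(motion=[{"wx": 0, "wy": 0, "wz": 0, "dx": 0, "dy": 0, "dz": 0.008, "jaw": 1}, {"wx": 0, "wy": 0, "wz": 0, "dx": 0, "dy": 0, "dz": 0.008, "jaw": 1}, {"wx": 0, "wy": 0, "wz": 0, "dx": 0, "dy": 0, "dz": 0.004, "jaw": 1}, {"wx": 0, "wy": 0, "wz": 0, "dx": 0, "dy": 0, "dz": 0, "jaw": 0}, {"wx": 0, "wy": 0, "wz": 0, "dx": 0, "dy": 0, "dz": 0, "jaw": 0}, {"wx": 0, "wy": 0, "wz": 0, "dx": 0, "dy": 0, "dz": 0, "jaw": 0}, {"wx": 0, "wy": 0, "wz": 0, "dx": 0, "dy": 0, "dz": 0, "jaw": 0}, {"wx": 0, "wy": 0, "wz": 0, "dx": 0, "dy": 0, "dz": -0.02, "jaw": 0}])

```text
t: 6.8
tool_pos: [0.6129, 0.1304, 0.1005]
tcp_rot: [0.012, 1.0, -0.0, -0.003]
force: [-0.2, -1.1, -0.5]
finger_gap: 0.0848
grip_force: 0.0
```

>>> drive_tool(motion=[{"wx": 0, "wy": 0, "wz": 0, "dx": 0, "dy": 0, "dz": -0.03, "jaw": 0}, {"wx": 0, "wy": 0, "wz": 0, "dx": 0, "dy": 0, "dz": -0.03, "jaw": 0}, {"wx": 0, "wy": 0, "wz": 0, "dx": 0, "dy": 0, "dz": -0.03, "jaw": 0}, {"wx": 0, "wy": 0, "wz": 0, "dx": 0, "dy": 0, "dz": -0.03, "jaw": 0}, {"wx": 0, "wy": 0, "wz": 0, "dx": -0.04, "dy": -0.02, "dz": 0, "jaw": 0}, {"wx": 0, "wy": 0, "wz": 0, "dx": 0.04, "dy": -0.03, "dz": 0, "jaw": 0}, {"wx": 0, "wy": 0, "wz": 0, "dx": 0.03, "dy": -0.03, "dz": 0, "jaw": 0}, {"wx": 0, "wy": 0, "wz": 0, "dx": 0, "dy": 0, "dz": 0, "jaw": 0}])

```text
t: 7.6
tool_pos: [0.5807, 0.0491, 0.2215]
tcp_rot: [0.013, 1.0, -0.0, -0.002]
force: [-0.3, 0.8, -0.2]
finger_gap: 0.0856
grip_force: 0.0
```

Run:
```python
from h import *
from scipy.optimize import least_squares
s=cam("scene"); d=cam("side"); k=1.5625
px=[(s,[(203,225),(277,234),(240,328),(157,315)],[(-1,-1),(-1,1),(1,1),(1,-1)]),(d,[(402,220),(513,224),(511,267),(395,258)],[(1,-1),(-1,-1),(-1,1),(1,1)])]
def f(p):
    r=[]
    for c,uv,q in px:
        q=np.array(q)*[.12,.085]; a=p[2]
        W=np.c_[p[0]+np.cos(a)*q[:,0]-np.sin(a)*q[:,1],p[1]+np.sin(a)*q[:,0]+np.cos(a)*q[:,1],np.full(4,.026)]
        r.append(proj(c,W)-np.array(uv)/k)
    return np.ravel(r)
r=least_squares(f,[.446,-.356,-.07],loss="soft_l1"); print(r.x.round(4),f(r.x).round(1))
x,y,a=r.x
for u in(-.062,0,.062): print("slot",u,(x+u*np.cos(a)).round(4),(y+u*np.sin(a)).round(4))
c=cam('wrist'); crop(c,0,0,512,384,1.5,'w3'); np.save('w3T',c['T'])
print(1.5*proj(c,[[.5562,.0441,.055],[.5566,-.0079,.055],[.557,-.0599,.055]]),c['T'][:3,3])
```

```text
[ 0.4472 -0.3557 -0.0612] [-1.7 -1.8  2.2 -1.1  3.1 -0.3 -0.1 -0.4  0.9 -0.6 -1.7  0.9 -1.  -2.2
 -3.1 -1.6]
slot -0.062 0.3853 -0.352
slot 0 0.4472 -0.3557
slot 0.062 0.5091 -0.3595
[[374.07696419 227.06576526]
 [302.33855469 229.56764994]
 [231.73689065 232.26969094]] [0.5172278  0.05198142 0.36554161]
```

View pics/w3.png

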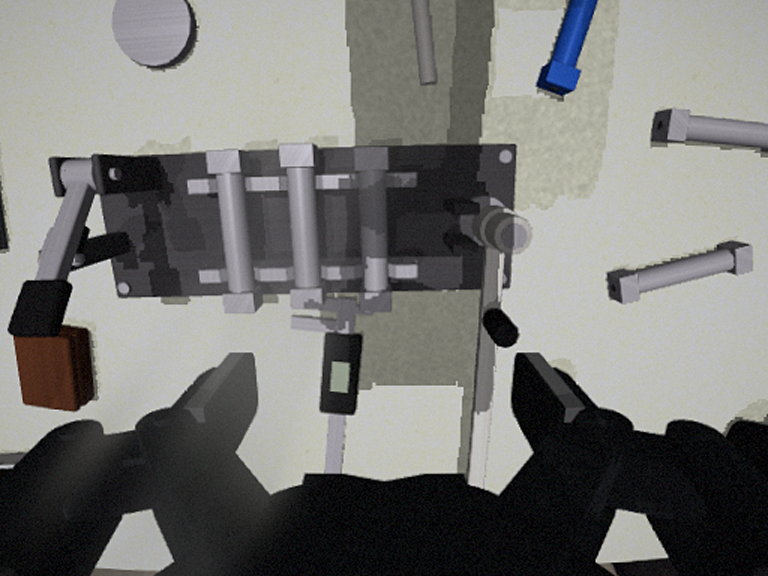

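The clamp bar is aside. Bars sit at (235,233), (304,230) and (374,232), within 2 px of prediction. The caliper jaws are beyond the heads of bars 1 and 2, at (345,305). Picking bar 1 now.

```bash
python3 -c "
from h import *
plan((.5565,.0447,.11),.008+np.pi/2,3)"
```

```text
n 3 len/row 0.0392 tcp [0.5838 0.0515 0.2242] yaw 1.547 q6 -1.55 tilt [0.0016 0.0003]
dx 0.0091 dy -0.0025 dz 0.0380 wz -0.0107
dx 0.0091 dy -0.0024 dz 0.0380 wz -0.0107
dx 0.0092 dy -0.0023 dz 0.0380 wz -0.0107
```

>>> drive_tool(motion=[{"wx": 0, "wy": 0, "wz": -0.01, "dx": 0.009, "dy": -0.0025, "dz": 0.038, "jaw": 0.45}, {"wx": 0, "wy": 0, "wz": -0.01, "dx": 0.009, "dy": -0.0025, "dz": 0.038, "jaw": 0.45}, {"wx": 0, "wy": 0, "wz": -0.01, "dx": 0.009, "dy": -0.002, "dz": 0.038, "jaw": 0.45}, {"wx": 0, "wy": 0, "wz": 0, "dx": 0, "dy": 0, "dz": 0, "jaw": 0.45}, {"wx": 0, "wy": 0, "wz": 0, "dx": 0, "dy": 0, "dz": 0, "jaw": 0.45}, {"wx": 0, "wy": 0, "wz": 0, "dx": 0, "dy": 0, "dz": 0, "jaw": 0.45}, {"wx": 0, "wy": 0, "wz": 0, "dx": 0, "dy": 0, "dz": 0, "jaw": 0.45}, {"wx": 0, "wy": 0, "wz": 0, "dx": 0, "dy": 0, "dz": 0, "jaw": 0.45}])

```text
t: 8.55
tool_pos: [0.558, 0.0448, 0.1116]
tcp_rot: [-0.003, 1.0, -0.0, 0.002]
force: [-0.0, -0.9, 0.4]
finger_gap: 0.047
grip_force: 0.0
```

>>> drive_tool(motion=[{"wx": 0, "wy": 0, "wz": 0, "dx": 0.001, "dy": 0, "dz": 0.025, "jaw": 0.45}, {"wx": 0, "wy": 0, "wz": 0, "dx": 0, "dy": 0, "dz": 0.025, "jaw": 0.45}, {"wx": 0, "wy": 0, "wz": 0, "dx": 0, "dy": 0, "dz": 0.02, "jaw": 0.45}, {"wx": 0, "wy": 0, "wz": 0, "dx": 0, "dy": 0, "dz": 0.009, "jaw": 0.45}, {"wx": 0, "wy": 0, "wz": 0, "dx": 0, "dy": 0, "dz": 0, "jaw": 1}, {"wx": 0, "wy": 0, "wz": 0, "dx": 0, "dy": 0, "dz": 0, "jaw": 1}, {"wx": 0, "wy": 0, "wz": 0, "dx": 0, "dy": 0, "dz": 0, "jaw": 1}, {"wx": 0, "wy": 0, "wz": 0, "dx": 0, "dy": 0, "dz": 0, "jaw": 1}])

```text
t: 9.35
tool_pos: [0.5564, 0.0439, 0.0317]
tcp_rot: [-0.003, 1.0, -0.001, 0.001]
force: [-1.0, -5.8, 1.1]
finger_gap: 0.0181
grip_force: 58.7
```

>>> drive_tool(motion=[{"wx": 0, "wy": 0, "wz": 0, "dx": 0, "dy": 0, "dz": 0, "jaw": 1}, {"wx": 0, "wy": 0, "wz": 0, "dx": 0, "dy": 0, "dz": -0.01, "jaw": 1}, {"wx": 0, "wy": 0, "wz": 0, "dx": 0, "dy": 0, "dz": -0.03, "jaw": 1}, {"wx": 0, "wy": 0, "wz": 0, "dx": 0, "dy": 0, "dz": -0.045, "jaw": 1}, {"wx": 0, "wy": 0, "wz": 0, "dx": 0, "dy": 0, "dz": -0.045, "jaw": 1}, {"wx": 0, "wy": 0, "wz": 0, "dx": 0, "dy": 0, "dz": -0.045, "jaw": 1}, {"wx": 0, "wy": 0, "wz": 0, "dx": 0, "dy": 0, "dz": -0.025, "jaw": 1}, {"wx": 0, "wy": 0, "wz": 0, "dx": 0, "dy": 0, "dz": 0, "jaw": 1}])

```text
t: 10.15
tool_pos: [0.5579, 0.0453, 0.2366]
tcp_rot: [-0.003, 1.0, 0.0, 0.005]
force: [0.5, 0.4, -2.5]
finger_gap: 0.018
grip_force: 59.1
```

```bash
python3 -c "
from h import *
plan((.509,-.3595,.13),-.061,14)"
```

```text
n 14 len/row 0.0301 tcp [0.5579 0.0453 0.2366] yaw 1.577 q6 -1.59 tilt [0.0107 0.0009]
dx 0.0038 dy -0.0289 dz 0.0075 wz -0.1074
dx 0.0068 dy -0.0283 dz 0.0075 wz -0.1074
dx 0.0098 dy -0.0274 dz 0.0075 wz -0.1074
dx 0.0127 dy -0.0262 dz 0.0075 wz -0.1074
dx 0.0155 dy -0.0247 dz 0.0075 wz -0.1074
dx 0.0180 dy -0.0229 dz 0.0075 wz -0.1074
dx 0.0204 dy -0.0208 dz 0.0075 wz -0.1074
dx 0.0225 dy -0.0185 dz 0.0075 wz -0.1074
dx 0.0243 dy -0.0160 dz 0.0075 wz -0.1074
dx 0.0259 dy -0.0133 dz 0.0075 wz -0.1074
dx 0.0272 dy -0.0105 dz 0.0075 wz -0.1074
dx 0.0282 dy -0.0075 dz 0.0075 wz -0.1074
dx 0.0288 dy -0.0044 dz 0.0075 wz -0.1074
dx 0.0291 dy -0.0013 dz 0.0075 wz -0.1074
```

```bash
sed -i 's/w=0 if yaw is None else -(((yaw-y)+np.pi\/2)%np.pi-np.pi\/2)/w=0 if yaw is None else -(yaw-y)/' h.py; python3 -c "
from h import *
plan((.509,-.3595,.13),-.061,14)"
```

```text
n 14 len/row 0.0301 tcp [0.5579 0.0453 0.2366] yaw 1.577 q6 -1.59 tilt [0.0107 0.0009]
dx 0.0038 dy -0.0289 dz 0.0075 wz 0.1170
dx 0.0004 dy -0.0291 dz 0.0075 wz 0.1170
dx -0.0030 dy -0.0290 dz 0.0075 wz 0.1170
dx -0.0064 dy -0.0284 dz 0.0075 wz 0.1170
dx -0.0097 dy -0.0275 dz 0.0075 wz 0.1170
dx -0.0128 dy -0.0262 dz 0.0075 wz 0.1170
dx -0.0158 dy -0.0245 dz 0.0075 wz 0.1170
dx -0.0185 dy -0.0225 dz 0.0075 wz 0.1170
dx -0.0210 dy -0.0202 dz 0.0075 wz 0.1170
dx -0.0232 dy -0.0176 dz 0.0075 wz 0.1170
dx -0.0251 dy -0.0147 dz 0.0075 wz 0.1170
dx -0.0267 dy -0.0117 dz 0.0075 wz 0.1170
dx -0.0279 dy -0.0085 dz 0.0075 wz 0.1170
dx -0.0287 dy -0.0052 dz 0.0075 wz 0.1170
```

>>> drive_tool(motion=[{"wx": 0, "wy": 0, "wz": 0.117, "dx": 0.004, "dy": -0.029, "dz": 0.0075, "jaw": 1}, {"wx": 0, "wy": 0, "wz": 0.117, "dx": 0, "dy": -0.029, "dz": 0.0075, "jaw": 1}, {"wx": 0, "wy": 0, "wz": 0.117, "dx": -0.003, "dy": -0.029, "dz": 0.0075, "jaw": 1}, {"wx": 0, "wy": 0, "wz": 0.117, "dx": -0.006, "dy": -0.028, "dz": 0.0075, "jaw": 1}, {"wx": 0, "wy": 0, "wz": 0.117, "dx": -0.01, "dy": -0.0275, "dz": 0.0075, "jaw": 1}, {"wx": 0, "wy": 0, "wz": 0.117, "dx": -0.013, "dy": -0.026, "dz": 0.0075, "jaw": 1}, {"wx": 0, "wy": 0, "wz": 0.117, "dx": -0.016, "dy": -0.0245, "dz": 0.0075, "jaw": 1}, {"wx": 0, "wy": 0, "wz": 0.117, "dx": -0.0185, "dy": -0.0225, "dz": 0.0075, "jaw": 1}])

```text
t: 10.95
tool_pos: [0.5255, -0.1864, 0.1671]
tcp_rot: [0.45, 0.893, 0.0, -0.002]
force: [0.3, 1.1, -3.4]
finger_gap: 0.0178
grip_force: 59.3
```

>>> drive_tool(motion=[{"wx": 0, "wy": 0, "wz": 0.117, "dx": -0.021, "dy": -0.02, "dz": 0.0075, "jaw": 1}, {"wx": 0, "wy": 0, "wz": 0.117, "dx": -0.023, "dy": -0.0175, "dz": 0.0075, "jaw": 1}, {"wx": 0, "wy": 0, "wz": 0.117, "dx": -0.025, "dy": -0.0145, "dz": 0.0075, "jaw": 1}, {"wx": 0, "wy": 0, "wz": 0.117, "dx": -0.0265, "dy": -0.0115, "dz": 0.0075, "jaw": 1}, {"wx": 0, "wy": 0, "wz": 0.117, "dx": -0.028, "dy": -0.0085, "dz": 0.0075, "jaw": 1}, {"wx": 0, "wy": 0, "wz": 0.117, "dx": -0.0285, "dy": -0.005, "dz": 0.0075, "jaw": 1}, {"wx": 0, "wy": 0, "wz": 0, "dx": 0, "dy": 0, "dz": 0, "jaw": 1}, {"wx": 0, "wy": 0, "wz": 0, "dx": 0, "dy": 0, "dz": 0, "jaw": 1}])

```text
t: 11.75
tool_pos: [0.5049, -0.3579, 0.1224]
tcp_rot: [0.728, 0.685, 0.0, -0.003]
force: [-0.4, 0.4, -3.7]
finger_gap: 0.0179
grip_force: 59.3
```

```bash
python3 -c "
from h import *
c=cam('wrist'); crop(c,0,0,512,384,1.5,'w4')
print(1.5*proj(c,[[.3853,-.352,.004],[.4472,-.3557,.004],[.509,-.3595,.004]]))
x,y,a=.4472,-.3557,-.061
print(1.5*proj(c,[[x+np.cos(a)*u-np.sin(a)*v,y+np.sin(a)*u+np.cos(a)*v,.026] for u,v in [(-.12,-.085),(-.12,.085),(.12,.085),(.12,-.085)]]))
tomove((.509,-.3595,.008))"
```

```text
[[195.28040867 282.70965762]
 [291.95953579 282.56040446]
 [390.68632561 282.61258587]]
[[111.29118199 417.38253714]
 [ 63.23623929 143.92638406]
 [500.97762685 137.86656161]
 [482.35442426 421.42816333]]
tcp [ 0.5054 -0.3577  0.1232] yawy -0.0604 tilt [-0.002  0.003 -1.   ] shift [-0.0019  0.004   0.1152]
```

View pics/w4.png

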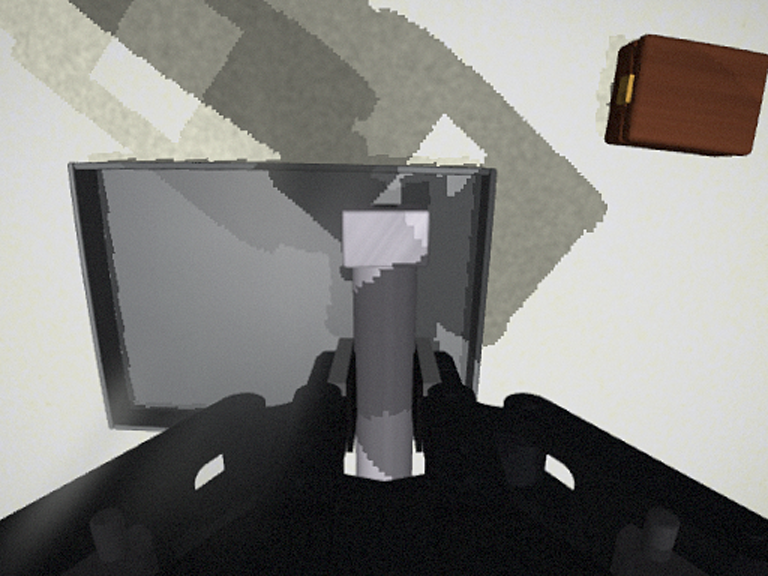

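The bar is held level over the tray. Tray corners are at (70,163), (495,168) and (110,428), about 10 mm toward -y of my fit, so the tray centre is about (.447,-.366). Lowering and releasing.

>>> drive_tool(motion=[{"wx": 0, "wy": 0, "wz": 0, "dx": -0.006, "dy": 0.002, "dz": 0.025, "jaw": 1}, {"wx": 0, "wy": 0, "wz": 0, "dx": -0.006, "dy": 0.001, "dz": 0.025, "jaw": 1}, {"wx": 0, "wy": 0, "wz": 0, "dx": 0, "dy": 0, "dz": 0.025, "jaw": 1}, {"wx": 0, "wy": 0, "wz": 0, "dx": 0, "dy": 0, "dz": 0.02, "jaw": 1}, {"wx": 0, "wy": 0, "wz": 0, "dx": 0, "dy": 0, "dz": 0.013, "jaw": 1}, {"wx": 0, "wy": 0, "wz": 0, "dx": 0, "dy": 0, "dz": 0.005, "jaw": 1}, {"wx": 0, "wy": 0, "wz": 0, "dx": 0, "dy": 0, "dz": 0, "jaw": 1}, {"wx": 0, "wy": 0, "wz": 0, "dx": 0, "dy": 0, "dz": 0, "jaw": 0.6}])

```text
t: 12.6
tool_pos: [0.5098, -0.3718, 0.0142]
tcp_rot: [0.728, 0.685, 0.0, 0.002]
force: [-0.4, -0.3, 0.8]
finger_gap: 0.0314
grip_force: 0.0
```

>>> drive_tool(motion=[{"wx": 0, "wy": 0, "wz": 0, "dx": 0, "dy": 0, "dz": 0, "jaw": 0.6}, {"wx": 0, "wy": 0, "wz": 0, "dx": 0, "dy": 0, "dz": 0, "jaw": 0.6}, {"wx": 0, "wy": 0, "wz": 0, "dx": 0, "dy": 0, "dz": 0, "jaw": 0.5}, {"wx": 0, "wy": 0, "wz": 0, "dx": 0, "dy": 0, "dz": -0.03, "jaw": 0.45}, {"wx": 0, "wy": 0, "wz": 0, "dx": 0, "dy": 0, "dz": -0.045, "jaw": 0.45}, {"wx": 0, "wy": 0, "wz": 0, "dx": 0, "dy": 0, "dz": -0.045, "jaw": 0.45}, {"wx": 0, "wy": 0, "wz": 0, "dx": 0, "dy": 0, "dz": -0.045, "jaw": 0.45}, {"wx": 0, "wy": 0, "wz": 0, "dx": 0, "dy": 0, "dz": -0.045, "jaw": 0.45}])

```text
t: 13.4
tool_pos: [0.5084, -0.3711, 0.2248]
tcp_rot: [0.728, 0.685, 0.0, 0.001]
force: [0.5, -0.5, 0.2]
finger_gap: 0.0469
grip_force: 0.0
```

```bash
python3 -c "
from h import *
plan((.557,-.007,.15),.008+np.pi/2,14)"
```

```text
n 14 len/row 0.0268 tcp [ 0.5084 -0.3711  0.2248] yaw -0.061 q6 -0.65 tilt [ 0.0008 -0.0006]
dx 0.0262 dy 0.0019 dz 0.0053 wz -0.1171
dx 0.0258 dy 0.0049 dz 0.0053 wz -0.1171
dx 0.0250 dy 0.0079 dz 0.0053 wz -0.1171
dx 0.0239 dy 0.0108 dz 0.0053 wz -0.1171
dx 0.0225 dy 0.0135 dz 0.0053 wz -0.1171
dx 0.0208 dy 0.0160 dz 0.0053 wz -0.1171
dx 0.0188 dy 0.0183 dz 0.0053 wz -0.1171
dx 0.0165 dy 0.0204 dz 0.0053 wz -0.1171
dx 0.0140 dy 0.0222 dz 0.0053 wz -0.1171
dx 0.0113 dy 0.0237 dz 0.0053 wz -0.1171
dx 0.0085 dy 0.0248 dz 0.0053 wz -0.1171
dx 0.0055 dy 0.0257 dz 0.0053 wz -0.1171
dx 0.0025 dy 0.0261 dz 0.0053 wz -0.1171
dx -0.0006 dy 0.0262 dz 0.0053 wz -0.1171
```

>>> drive_tool(motion=[{"wx": 0, "wy": 0, "wz": -0.117, "dx": 0.026, "dy": 0.002, "dz": 0, "jaw": 0.45}, {"wx": 0, "wy": 0, "wz": -0.117, "dx": 0.026, "dy": 0.005, "dz": 0, "jaw": 0.45}, {"wx": 0, "wy": 0, "wz": -0.117, "dx": 0.025, "dy": 0.008, "dz": 0, "jaw": 0.45}, {"wx": 0, "wy": 0, "wz": -0.117, "dx": 0.024, "dy": 0.011, "dz": 0, "jaw": 0.45}, {"wx": 0, "wy": 0, "wz": -0.117, "dx": 0.0225, "dy": 0.0135, "dz": 0, "jaw": 0.45}, {"wx": 0, "wy": 0, "wz": -0.117, "dx": 0.021, "dy": 0.016, "dz": 0, "jaw": 0.45}, {"wx": 0, "wy": 0, "wz": -0.117, "dx": 0.019, "dy": 0.0185, "dz": 0, "jaw": 0.45}, {"wx": 0, "wy": 0, "wz": -0.117, "dx": 0.0165, "dy": 0.0205, "dz": 0, "jaw": 0.45}])

```text
t: 14.2
tool_pos: [0.5369, -0.1614, 0.2229]
tcp_rot: [0.339, 0.941, -0.0, 0.001]
force: [-0.1, -0.6, -0.1]
finger_gap: 0.0467
grip_force: 0.0
```

>>> drive_tool(motion=[{"wx": 0, "wy": 0, "wz": -0.117, "dx": 0.014, "dy": 0.022, "dz": 0, "jaw": 0.45}, {"wx": 0, "wy": 0, "wz": -0.117, "dx": 0.0115, "dy": 0.0235, "dz": 0.02, "jaw": 0.45}, {"wx": 0, "wy": 0, "wz": -0.117, "dx": 0.0085, "dy": 0.025, "dz": 0.02, "jaw": 0.45}, {"wx": 0, "wy": 0, "wz": -0.117, "dx": 0.0055, "dy": 0.0255, "dz": 0.02, "jaw": 0.45}, {"wx": 0, "wy": 0, "wz": -0.117, "dx": 0.0025, "dy": 0.026, "dz": 0.02, "jaw": 0.45}, {"wx": 0, "wy": 0, "wz": -0.117, "dx": -0.0005, "dy": 0.026, "dz": 0.02, "jaw": 0.45}, {"wx": 0, "wy": 0, "wz": 0, "dx": 0, "dy": 0, "dz": 0, "jaw": 0.45}, {"wx": 0, "wy": 0, "wz": 0, "dx": 0, "dy": 0, "dz": 0, "jaw": 0.45}])

```text
t: 15.0
tool_pos: [0.5571, -0.0067, 0.1224]
tcp_rot: [-0.003, 1.0, -0.0, -0.0]
force: [0.5, -0.4, 0.2]
finger_gap: 0.0468
grip_force: 0.0
```

```bash
python3 -c "
from h import *
plan((.5565,-.0073,.032),.008+np.pi/2,5)"
```

```text
n 5 len/row 0.0181 tcp [ 0.5571 -0.0067  0.1224] yaw 1.577 q6 -1.68 tilt [-0.0003 -0.0004]
dx 0.0001 dy -0.0001 dz 0.0181 wz -0.0004
dx 0.0001 dy -0.0001 dz 0.0181 wz -0.0004
dx 0.0001 dy -0.0001 dz 0.0181 wz -0.0004
dx 0.0001 dy -0.0001 dz 0.0181 wz -0.0004
dx 0.0001 dy -0.0001 dz 0.0181 wz -0.0004
```

>>> drive_tool(motion=[{"wx": 0, "wy": 0, "wz": 0, "dx": 0, "dy": -0.0005, "dz": 0.03, "jaw": 0.45}, {"wx": 0, "wy": 0, "wz": 0, "dx": 0, "dy": 0, "dz": 0.03, "jaw": 0.45}, {"wx": 0, "wy": 0, "wz": 0, "dx": 0, "dy": 0, "dz": 0.02, "jaw": 0.45}, {"wx": 0, "wy": 0, "wz": 0, "dx": 0, "dy": 0, "dz": 0.01, "jaw": 0.45}, {"wx": 0, "wy": 0, "wz": 0, "dx": 0, "dy": 0, "dz": 0, "jaw": 1}, {"wx": 0, "wy": 0, "wz": 0, "dx": 0, "dy": 0, "dz": 0, "jaw": 1}, {"wx": 0, "wy": 0, "wz": 0, "dx": 0, "dy": 0, "dz": 0, "jaw": 1}, {"wx": 0, "wy": 0, "wz": 0, "dx": 0, "dy": 0, "dz": 0, "jaw": 1}])

```text
t: 15.8
tool_pos: [0.5584, -0.0082, 0.0341]
tcp_rot: [-0.003, 1.0, -0.001, 0.001]
force: [-0.7, -3.5, 3.2]
finger_gap: 0.0178
grip_force: 58.8
```

>>> drive_tool(motion=[{"wx": 0, "wy": 0, "wz": 0, "dx": 0, "dy": 0, "dz": 0, "jaw": 1}, {"wx": 0, "wy": 0, "wz": 0, "dx": 0, "dy": 0, "dz": -0.01, "jaw": 1}, {"wx": 0, "wy": 0, "wz": 0, "dx": 0, "dy": 0, "dz": -0.03, "jaw": 1}, {"wx": 0, "wy": 0, "wz": 0, "dx": 0, "dy": 0, "dz": -0.045, "jaw": 1}, {"wx": 0, "wy": 0, "wz": 0, "dx": 0, "dy": 0, "dz": -0.045, "jaw": 1}, {"wx": 0, "wy": 0, "wz": 0, "dx": 0, "dy": 0, "dz": -0.045, "jaw": 1}, {"wx": 0, "wy": 0, "wz": 0, "dx": 0, "dy": 0, "dz": -0.025, "jaw": 1}, {"wx": 0, "wy": 0, "wz": 0, "dx": 0, "dy": 0, "dz": 0, "jaw": 1}])

```text
t: 16.6
tool_pos: [0.5594, -0.0068, 0.2379]
tcp_rot: [-0.003, 1.0, 0.0, 0.005]
force: [0.1, -0.6, -1.7]
finger_gap: 0.0177
grip_force: 58.9
```

```bash
python3 -c "
from h import *
plan((.447,-.366,.13),-.061,14)"
```

```text
n 14 len/row 0.028 tcp [ 0.5594 -0.0068  0.2379] yaw 1.578 q6 -1.69 tilt [0.0095 0.0002]
dx 0.0083 dy -0.0256 dz 0.0076 wz 0.1170
dx 0.0052 dy -0.0264 dz 0.0076 wz 0.1170
dx 0.0021 dy -0.0268 dz 0.0076 wz 0.1170
dx -0.0010 dy -0.0269 dz 0.0076 wz 0.1170
dx -0.0042 dy -0.0266 dz 0.0076 wz 0.1170
dx -0.0072 dy -0.0259 dz 0.0076 wz 0.1170
dx -0.0102 dy -0.0249 dz 0.0076 wz 0.1170
dx -0.0131 dy -0.0235 dz 0.0076 wz 0.1170
dx -0.0157 dy -0.0218 dz 0.0076 wz 0.1170
dx -0.0182 dy -0.0199 dz 0.0076 wz 0.1170
dx -0.0204 dy -0.0176 dz 0.0076 wz 0.1170
dx -0.0223 dy -0.0151 dz 0.0076 wz 0.1170
dx -0.0239 dy -0.0124 dz 0.0076 wz 0.1170
dx -0.0252 dy -0.0095 dz 0.0076 wz 0.1170
```

>>> drive_tool(motion=[{"wx": 0, "wy": 0, "wz": 0.117, "dx": 0.008, "dy": -0.0255, "dz": 0, "jaw": 1}, {"wx": 0, "wy": 0, "wz": 0.117, "dx": 0.005, "dy": -0.0265, "dz": 0, "jaw": 1}, {"wx": 0, "wy": 0, "wz": 0.117, "dx": 0.002, "dy": -0.027, "dz": 0.005, "jaw": 1}, {"wx": 0, "wy": 0, "wz": 0.117, "dx": -0.001, "dy": -0.027, "dz": 0.005, "jaw": 1}, {"wx": 0, "wy": 0, "wz": 0.117, "dx": -0.004, "dy": -0.0265, "dz": 0.005, "jaw": 1}, {"wx": 0, "wy": 0, "wz": 0.117, "dx": -0.007, "dy": -0.026, "dz": 0.005, "jaw": 1}, {"wx": 0, "wy": 0, "wz": 0.117, "dx": -0.01, "dy": -0.025, "dz": 0.005, "jaw": 1}, {"wx": 0, "wy": 0, "wz": 0.117, "dx": -0.013, "dy": -0.0235, "dz": 0.005, "jaw": 1}])

```text
t: 17.4
tool_pos: [0.4903, -0.2122, 0.1988]
tcp_rot: [0.45, 0.893, 0.001, -0.002]
force: [-0.1, -0.1, -2.7]
finger_gap: 0.0181
grip_force: 59.0
```

>>> drive_tool(motion=[{"wx": 0, "wy": 0, "wz": 0.117, "dx": -0.0155, "dy": -0.022, "dz": 0.01, "jaw": 1}, {"wx": 0, "wy": 0, "wz": 0.117, "dx": -0.018, "dy": -0.02, "dz": 0.01, "jaw": 1}, {"wx": 0, "wy": 0, "wz": 0.117, "dx": -0.0205, "dy": -0.0175, "dz": 0.015, "jaw": 1}, {"wx": 0, "wy": 0, "wz": 0.117, "dx": -0.0225, "dy": -0.015, "dz": 0.015, "jaw": 1}, {"wx": 0, "wy": 0, "wz": 0.117, "dx": -0.024, "dy": -0.0125, "dz": 0.015, "jaw": 1}, {"wx": 0, "wy": 0, "wz": 0.117, "dx": -0.025, "dy": -0.008, "dz": 0.015, "jaw": 1}, {"wx": 0, "wy": 0, "wz": 0, "dx": 0, "dy": 0, "dz": 0, "jaw": 1}, {"wx": 0, "wy": 0, "wz": 0, "dx": 0, "dy": 0, "dz": 0, "jaw": 1}])

```text
t: 18.2
tool_pos: [0.4434, -0.3651, 0.1193]
tcp_rot: [0.728, 0.685, 0.0, -0.003]
force: [0.1, 0.3, -3.0]
finger_gap: 0.0178
grip_force: 59.0
```

```bash
python3 -c "
from h import *
c=cam('wrist'); crop(c,0,0,512,384,1.4,'w5')
tomove((.447,-.366,.01))"
```

```text
tcp [ 0.4442 -0.3652  0.1205] yawy -0.0601 tilt [-0.002  0.003 -1.   ] shift [-0.001   0.0031  0.1105]
```

View pics/w5.png

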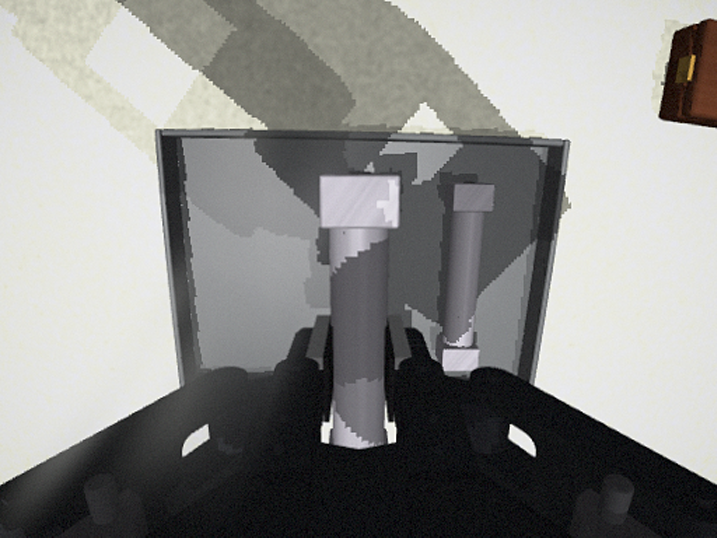

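Tested bar 1 lies flat in the tray at (470,270), and bar 2 is held over the middle with clearance. Lowering it.

>>> drive_tool(motion=[{"wx": 0, "wy": 0, "wz": 0, "dx": -0.001, "dy": 0.001, "dz": 0.03, "jaw": 1}, {"wx": 0, "wy": 0, "wz": 0, "dx": 0, "dy": 0, "dz": 0.03, "jaw": 1}, {"wx": 0, "wy": 0, "wz": 0, "dx": 0, "dy": 0, "dz": 0.025, "jaw": 1}, {"wx": 0, "wy": 0, "wz": 0, "dx": 0, "dy": 0, "dz": 0.015, "jaw": 1}, {"wx": 0, "wy": 0, "wz": 0, "dx": 0, "dy": 0, "dz": 0.009, "jaw": 1}, {"wx": 0, "wy": 0, "wz": 0, "dx": 0, "dy": 0, "dz": 0, "jaw": 1}, {"wx": 0, "wy": 0, "wz": 0, "dx": 0, "dy": 0, "dz": 0, "jaw": 1}, {"wx": 0, "wy": 0, "wz": 0, "dx": 0, "dy": 0, "dz": 0, "jaw": 0.6}])

```text
t: 19.05
tool_pos: [0.447, -0.3687, 0.0154]
tcp_rot: [0.728, 0.685, 0.0, 0.002]
force: [0.0, 0.2, 0.0]
finger_gap: 0.0312
grip_force: 0.0
```

>>> drive_tool(motion=[{"wx": 0, "wy": 0, "wz": 0, "dx": 0, "dy": 0, "dz": 0, "jaw": 0.6}, {"wx": 0, "wy": 0, "wz": 0, "dx": 0, "dy": 0, "dz": 0, "jaw": 0.6}, {"wx": 0, "wy": 0, "wz": 0, "dx": 0, "dy": 0, "dz": 0, "jaw": 0.5}, {"wx": 0, "wy": 0, "wz": 0, "dx": 0, "dy": 0, "dz": -0.03, "jaw": 0.45}, {"wx": 0, "wy": 0, "wz": 0, "dx": 0, "dy": 0, "dz": -0.045, "jaw": 0.45}, {"wx": 0, "wy": 0, "wz": 0, "dx": 0, "dy": 0, "dz": -0.045, "jaw": 0.45}, {"wx": 0, "wy": 0, "wz": 0, "dx": 0, "dy": 0, "dz": -0.045, "jaw": 0.45}, {"wx": 0, "wy": 0, "wz": 0, "dx": 0, "dy": 0, "dz": -0.045, "jaw": 0.45}])

```text
t: 19.85
tool_pos: [0.4455, -0.3674, 0.2254]
tcp_rot: [0.728, 0.685, 0.0, 0.0]
force: [0.6, 0.1, 0.6]
finger_gap: 0.0468
grip_force: 0.0
```

```bash
python3 -c "
from h import *
plan((.557,-.059,.13),.008+np.pi/2,14)"
```

```text
n 14 len/row 0.0244 tcp [ 0.4455 -0.3674  0.2254] yaw -0.061 q6 -0.72 tilt [ 0.0004 -0.0004]
dx 0.0225 dy 0.0066 dz 0.0068 wz -0.1171
dx 0.0216 dy 0.0092 dz 0.0068 wz -0.1171
dx 0.0203 dy 0.0116 dz 0.0068 wz -0.1171
dx 0.0188 dy 0.0139 dz 0.0068 wz -0.1171
dx 0.0171 dy 0.0160 dz 0.0068 wz -0.1171
dx 0.0151 dy 0.0179 dz 0.0068 wz -0.1171
dx 0.0129 dy 0.0196 dz 0.0068 wz -0.1171
dx 0.0105 dy 0.0209 dz 0.0068 wz -0.1171
dx 0.0080 dy 0.0220 dz 0.0068 wz -0.1171
dx 0.0054 dy 0.0228 dz 0.0068 wz -0.1171
dx 0.0027 dy 0.0233 dz 0.0068 wz -0.1171
dx -0.0001 dy 0.0234 dz 0.0068 wz -0.1171
dx -0.0028 dy 0.0233 dz 0.0068 wz -0.1171
dx -0.0055 dy 0.0228 dz 0.0068 wz -0.1171
```

>>> drive_tool(motion=[{"wx": 0, "wy": 0, "wz": -0.117, "dx": 0.0225, "dy": 0.0065, "dz": 0, "jaw": 0.45}, {"wx": 0, "wy": 0, "wz": -0.117, "dx": 0.0215, "dy": 0.009, "dz": 0, "jaw": 0.45}, {"wx": 0, "wy": 0, "wz": -0.117, "dx": 0.0205, "dy": 0.0115, "dz": 0, "jaw": 0.45}, {"wx": 0, "wy": 0, "wz": -0.117, "dx": 0.019, "dy": 0.014, "dz": 0, "jaw": 0.45}, {"wx": 0, "wy": 0, "wz": -0.117, "dx": 0.017, "dy": 0.016, "dz": 0, "jaw": 0.45}, {"wx": 0, "wy": 0, "wz": -0.117, "dx": 0.015, "dy": 0.018, "dz": 0, "jaw": 0.45}, {"wx": 0, "wy": 0, "wz": -0.117, "dx": 0.013, "dy": 0.0195, "dz": 0, "jaw": 0.45}, {"wx": 0, "wy": 0, "wz": -0.117, "dx": 0.0105, "dy": 0.021, "dz": 0, "jaw": 0.45}])

```text
t: 20.65
tool_pos: [0.5092, -0.1902, 0.2236]
tcp_rot: [0.339, 0.941, -0.0, 0.0]
force: [0.0, 0.5, -0.2]
finger_gap: 0.0469
grip_force: 0.0
```

>>> drive_tool(motion=[{"wx": 0, "wy": 0, "wz": -0.117, "dx": 0.008, "dy": 0.022, "dz": 0, "jaw": 0.45}, {"wx": 0, "wy": 0, "wz": -0.117, "dx": 0.0055, "dy": 0.023, "dz": 0, "jaw": 0.45}, {"wx": 0, "wy": 0, "wz": -0.117, "dx": 0.0025, "dy": 0.0235, "dz": 0, "jaw": 0.45}, {"wx": 0, "wy": 0, "wz": -0.117, "dx": 0, "dy": 0.0235, "dz": 0, "jaw": 0.45}, {"wx": 0, "wy": 0, "wz": -0.117, "dx": -0.003, "dy": 0.0235, "dz": 0.015, "jaw": 0.45}, {"wx": 0, "wy": 0, "wz": -0.117, "dx": -0.0055, "dy": 0.023, "dz": 0.025, "jaw": 0.45}, {"wx": 0, "wy": 0, "wz": 0, "dx": 0, "dy": 0, "dz": 0.04, "jaw": 0.45}, {"wx": 0, "wy": 0, "wz": 0, "dx": 0, "dy": 0, "dz": 0.02, "jaw": 0.45}])

```text
t: 21.45
tool_pos: [0.5558, -0.0569, 0.1202]
tcp_rot: [-0.004, 1.0, 0.0, -0.002]
force: [0.5, -0.2, -0.6]
finger_gap: 0.047
grip_force: 0.0
```

>>> drive_tool(motion=[{"wx": 0, "wy": 0, "wz": 0, "dx": 0, "dy": 0, "dz": 0, "jaw": 0.45}, {"wx": 0, "wy": 0, "wz": 0, "dx": 0, "dy": 0, "dz": 0, "jaw": 0.45}, {"wx": 0, "wy": 0, "wz": 0, "dx": 0, "dy": 0, "dz": 0, "jaw": 0.45}, {"wx": 0, "wy": 0, "wz": 0, "dx": 0, "dy": 0, "dz": 0, "jaw": 0.45}, {"wx": 0, "wy": 0, "wz": 0, "dx": 0, "dy": 0, "dz": 0, "jaw": 0.45}, {"wx": 0, "wy": 0, "wz": 0, "dx": 0, "dy": 0, "dz": 0, "jaw": 0.45}, {"wx": 0, "wy": 0, "wz": 0, "dx": 0, "dy": 0, "dz": 0, "jaw": 0.45}, {"wx": 0, "wy": 0, "wz": 0, "dx": 0, "dy": 0, "dz": 0, "jaw": 0.45}])

```text
t: 22.25
tool_pos: [0.5574, -0.0581, 0.1234]
tcp_rot: [-0.003, 1.0, -0.0, 0.0]
force: [0.2, 0.3, -1.1]
finger_gap: 0.0472
grip_force: 0.0
```

>>> drive_tool(motion=[{"wx": 0, "wy": 0, "wz": 0, "dx": 0, "dy": -0.0015, "dz": 0.03, "jaw": 0.45}, {"wx": 0, "wy": 0, "wz": 0, "dx": 0, "dy": 0, "dz": 0.03, "jaw": 0.45}, {"wx": 0, "wy": 0, "wz": 0, "dx": 0, "dy": 0, "dz": 0.02, "jaw": 0.45}, {"wx": 0, "wy": 0, "wz": 0, "dx": 0, "dy": 0, "dz": 0.011, "jaw": 0.45}, {"wx": 0, "wy": 0, "wz": 0, "dx": 0, "dy": 0, "dz": 0, "jaw": 1}, {"wx": 0, "wy": 0, "wz": 0, "dx": 0, "dy": 0, "dz": 0, "jaw": 1}, {"wx": 0, "wy": 0, "wz": 0, "dx": 0, "dy": 0, "dz": 0, "jaw": 1}, {"wx": 0, "wy": 0, "wz": 0, "dx": 0, "dy": 0, "dz": 0, "jaw": 1}])

```text
t: 23.05
tool_pos: [0.5582, -0.0601, 0.0334]
tcp_rot: [-0.003, 1.0, -0.0, 0.001]
force: [0.9, -3.2, -0.8]
finger_gap: 0.018
grip_force: 58.7
```

>>> drive_tool(motion=[{"wx": 0, "wy": 0, "wz": 0, "dx": 0, "dy": 0, "dz": 0, "jaw": 1}, {"wx": 0, "wy": 0, "wz": 0, "dx": 0, "dy": 0, "dz": -0.01, "jaw": 1}, {"wx": 0, "wy": 0, "wz": 0, "dx": 0, "dy": 0, "dz": -0.03, "jaw": 1}, {"wx": 0, "wy": 0, "wz": 0, "dx": 0, "dy": 0, "dz": -0.045, "jaw": 1}, {"wx": 0, "wy": 0, "wz": 0, "dx": 0, "dy": 0, "dz": -0.045, "jaw": 1}, {"wx": 0, "wy": 0, "wz": 0, "dx": 0, "dy": 0, "dz": -0.045, "jaw": 1}, {"wx": 0, "wy": 0, "wz": 0, "dx": 0, "dy": 0, "dz": -0.025, "jaw": 1}, {"wx": 0, "wy": 0, "wz": 0, "dx": 0, "dy": 0, "dz": 0, "jaw": 1}])

```text
t: 23.85
tool_pos: [0.5598, -0.0596, 0.2384]
tcp_rot: [-0.003, 1.0, -0.001, 0.005]
force: [0.1, -1.0, -3.3]
finger_gap: 0.0178
grip_force: 59.0
```

```bash
python3 -c "
from h import *
plan((.387,-.362,.13),-.061,14)"
```

```text
n 14 len/row 0.0261 tcp [ 0.5598 -0.0596  0.2384] yaw 1.577 q6 -1.78 tilt [ 0.0099 -0.0013]
dx 0.0126 dy -0.0215 dz 0.0076 wz 0.1170
dx 0.0100 dy -0.0228 dz 0.0076 wz 0.1170
dx 0.0072 dy -0.0238 dz 0.0076 wz 0.1170
dx 0.0044 dy -0.0245 dz 0.0076 wz 0.1170
dx 0.0015 dy -0.0249 dz 0.0076 wz 0.1170
dx -0.0014 dy -0.0249 dz 0.0076 wz 0.1170
dx -0.0043 dy -0.0245 dz 0.0076 wz 0.1170
dx -0.0071 dy -0.0239 dz 0.0076 wz 0.1170
dx -0.0099 dy -0.0229 dz 0.0076 wz 0.1170
dx -0.0125 dy -0.0216 dz 0.0076 wz 0.1170
dx -0.0149 dy -0.0200 dz 0.0076 wz 0.1170
dx -0.0171 dy -0.0181 dz 0.0076 wz 0.1170
dx -0.0191 dy -0.0160 dz 0.0076 wz 0.1170
dx -0.0209 dy -0.0136 dz 0.0076 wz 0.1170
```

>>> drive_tool(motion=[{"wx": 0, "wy": 0, "wz": 0.117, "dx": 0.0125, "dy": -0.0215, "dz": 0, "jaw": 1}, {"wx": 0, "wy": 0, "wz": 0.117, "dx": 0.01, "dy": -0.023, "dz": 0, "jaw": 1}, {"wx": 0, "wy": 0, "wz": 0.117, "dx": 0.007, "dy": -0.024, "dz": 0.005, "jaw": 1}, {"wx": 0, "wy": 0, "wz": 0.117, "dx": 0.0045, "dy": -0.0245, "dz": 0.005, "jaw": 1}, {"wx": 0, "wy": 0, "wz": 0.117, "dx": 0.0015, "dy": -0.025, "dz": 0.005, "jaw": 1}, {"wx": 0, "wy": 0, "wz": 0.117, "dx": -0.0015, "dy": -0.025, "dz": 0.005, "jaw": 1}, {"wx": 0, "wy": 0, "wz": 0.117, "dx": -0.0045, "dy": -0.0245, "dz": 0.005, "jaw": 1}, {"wx": 0, "wy": 0, "wz": 0.117, "dx": -0.007, "dy": -0.024, "dz": 0.005, "jaw": 1}])

```text
t: 24.65
tool_pos: [0.4561, -0.2326, 0.199]
tcp_rot: [0.45, 0.893, 0.001, -0.002]
force: [0.0, 0.5, -4.5]
finger_gap: 0.0181
grip_force: 59.2
```

>>> drive_tool(motion=[{"wx": 0, "wy": 0, "wz": 0.117, "dx": -0.01, "dy": -0.023, "dz": 0.01, "jaw": 1}, {"wx": 0, "wy": 0, "wz": 0.117, "dx": -0.0125, "dy": -0.0215, "dz": 0.01, "jaw": 1}, {"wx": 0, "wy": 0, "wz": 0.117, "dx": -0.015, "dy": -0.02, "dz": 0.015, "jaw": 1}, {"wx": 0, "wy": 0, "wz": 0.117, "dx": -0.017, "dy": -0.018, "dz": 0.015, "jaw": 1}, {"wx": 0, "wy": 0, "wz": 0.117, "dx": -0.019, "dy": -0.016, "dz": 0.015, "jaw": 1}, {"wx": 0, "wy": 0, "wz": 0.117, "dx": -0.021, "dy": -0.0115, "dz": 0.015, "jaw": 1}, {"wx": 0, "wy": 0, "wz": 0, "dx": 0, "dy": 0, "dz": 0, "jaw": 1}, {"wx": 0, "wy": 0, "wz": 0, "dx": 0, "dy": 0, "dz": 0, "jaw": 1}])

```text
t: 25.45
tool_pos: [0.3843, -0.3611, 0.1197]
tcp_rot: [0.728, 0.685, 0.0, -0.002]
force: [0.5, -0.6, -2.5]
finger_gap: 0.0178
grip_force: 59.1
```

```bash
python3 -c "
from h import *
tomove((.387,-.362,.01))"
```

```text
tcp [ 0.3843 -0.3611  0.1197] yawy -0.061 tilt [-0.003  0.004 -1.   ] shift [-0.0011  0.003   0.1097]
```

>>> drive_tool(motion=[{"wx": 0, "wy": 0, "wz": 0, "dx": -0.001, "dy": 0.002, "dz": 0.03, "jaw": 1}, {"wx": 0, "wy": 0, "wz": 0, "dx": 0, "dy": 0, "dz": 0.03, "jaw": 1}, {"wx": 0, "wy": 0, "wz": 0, "dx": 0, "dy": 0, "dz": 0.025, "jaw": 1}, {"wx": 0, "wy": 0, "wz": 0, "dx": 0, "dy": 0, "dz": 0.015, "jaw": 1}, {"wx": 0, "wy": 0, "wz": 0, "dx": 0, "dy": 0, "dz": 0.009, "jaw": 1}, {"wx": 0, "wy": 0, "wz": 0, "dx": 0, "dy": 0, "dz": 0, "jaw": 1}, {"wx": 0, "wy": 0, "wz": 0, "dx": 0, "dy": 0, "dz": 0, "jaw": 1}, {"wx": 0, "wy": 0, "wz": 0, "dx": 0, "dy": 0, "dz": 0, "jaw": 0.6}])

```text
t: 26.25
tool_pos: [0.3888, -0.365, 0.0154]
tcp_rot: [0.728, 0.685, -0.0, 0.002]
force: [0.8, -0.4, -0.4]
finger_gap: 0.0311
grip_force: 0.0
```

>>> drive_tool(motion=[{"wx": 0, "wy": 0, "wz": 0, "dx": 0, "dy": 0, "dz": 0, "jaw": 0.6}, {"wx": 0, "wy": 0, "wz": 0, "dx": 0, "dy": 0, "dz": 0, "jaw": 0.6}, {"wx": 0, "wy": 0, "wz": 0, "dx": 0, "dy": 0, "dz": 0, "jaw": 0.5}, {"wx": 0, "wy": 0, "wz": 0, "dx": 0, "dy": 0, "dz": -0.03, "jaw": 0.45}, {"wx": 0, "wy": 0, "wz": 0, "dx": 0, "dy": 0, "dz": -0.045, "jaw": 0.45}, {"wx": 0, "wy": 0, "wz": 0, "dx": 0, "dy": 0, "dz": -0.045, "jaw": 0.45}, {"wx": 0, "wy": 0, "wz": 0, "dx": 0, "dy": 0, "dz": -0.045, "jaw": 0.45}, {"wx": 0, "wy": 0, "wz": 0, "dx": 0, "dy": 0, "dz": -0.045, "jaw": 0.45}])

```text
t: 27.05
tool_pos: [0.3873, -0.3635, 0.2255]
tcp_rot: [0.728, 0.685, -0.0, 0.0]
force: [1.1, -1.1, 0.1]
finger_gap: 0.047
grip_force: 0.0
```

```bash
python3 -c "
from h import *
c=cam('scene'); crop(c,90,130,430,300,2.35,'s2')
plan((.55,.27,.25),0,15)"
```

```text
n 15 len/row 0.0438 tcp [ 0.3902 -0.3666  0.2352] yaw -0.061 q6 -0.79 tilt [ 0.0099 -0.0114]
dx 0.0430 dy 0.0081 dz -0.0014 wz -0.0041
dx 0.0430 dy 0.0082 dz -0.0014 wz -0.0041
dx 0.0429 dy 0.0084 dz -0.0014 wz -0.0041
dx 0.0429 dy 0.0086 dz -0.0014 wz -0.0041
dx 0.0429 dy 0.0088 dz -0.0014 wz -0.0041
dx 0.0428 dy 0.0089 dz -0.0014 wz -0.0041
dx 0.0428 dy 0.0091 dz -0.0014 wz -0.0041
dx 0.0428 dy 0.0093 dz -0.0014 wz -0.0041
dx 0.0427 dy 0.0095 dz -0.0014 wz -0.0041
dx 0.0427 dy 0.0096 dz -0.0014 wz -0.0041
dx 0.0426 dy 0.0098 dz -0.0014 wz -0.0041
dx 0.0426 dy 0.0100 dz -0.0014 wz -0.0041
dx 0.0426 dy 0.0101 dz -0.0014 wz -0.0041
dx 0.0425 dy 0.0103 dz -0.0014 wz -0.0041
dx 0.0425 dy 0.0105 dz -0.0014 wz -0.0041
```

View pics/s2.png

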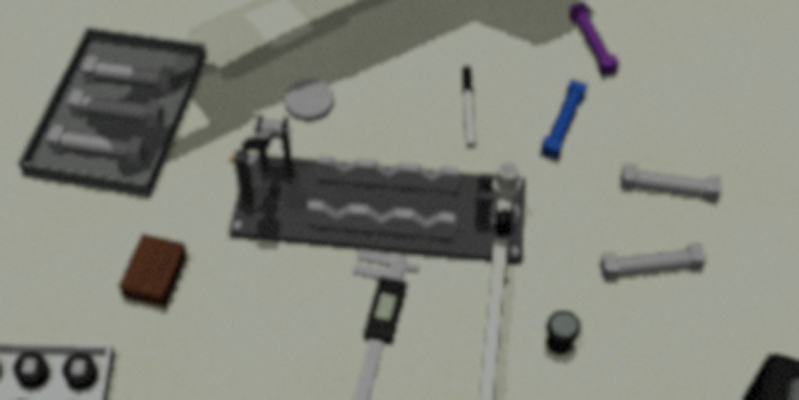

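All three tested bars lie flat in the grey tray at (125,70), (115,105) and (95,142), and the V places are empty. The new bars have not moved, at (670,183) and (655,262). I'll move to a viewpoint above them.

>>> drive_tool(motion=[{"wx": 0, "wy": 0, "wz": 0, "dx": 0.043, "dy": 0.008, "dz": -0.001, "jaw": 0}, {"wx": 0, "wy": 0, "wz": 0, "dx": 0.043, "dy": 0.008, "dz": -0.001, "jaw": 0}, {"wx": 0, "wy": 0, "wz": 0, "dx": 0.043, "dy": 0.008, "dz": -0.001, "jaw": 0}, {"wx": 0, "wy": 0, "wz": 0, "dx": 0.043, "dy": 0.008, "dz": -0.001, "jaw": 0}, {"wx": 0, "wy": 0, "wz": 0, "dx": 0.043, "dy": 0.008, "dz": -0.001, "jaw": 0}, {"wx": 0, "wy": 0, "wz": 0, "dx": 0.043, "dy": 0.008, "dz": -0.001, "jaw": 0}, {"wx": 0, "wy": 0, "wz": 0, "dx": 0.043, "dy": 0.008, "dz": -0.001, "jaw": 0}, {"wx": 0, "wy": 0, "wz": 0, "dx": 0.043, "dy": 0.008, "dz": -0.001, "jaw": 0}])

```text
t: 27.9
tool_pos: [0.4726, -0.0224, 0.2316]
tcp_rot: [0.728, 0.685, 0.0, 0.0]
force: [0.2, 0.1, -0.6]
finger_gap: 0.0852
grip_force: 0.0
```

>>> drive_tool(motion=[{"wx": 0, "wy": 0, "wz": 0, "dx": 0.043, "dy": 0.008, "dz": -0.001, "jaw": 0}, {"wx": 0, "wy": 0, "wz": 0, "dx": 0.043, "dy": 0.008, "dz": -0.001, "jaw": 0}, {"wx": 0, "wy": 0, "wz": 0, "dx": 0.043, "dy": 0.008, "dz": -0.001, "jaw": 0}, {"wx": 0, "wy": 0, "wz": 0, "dx": 0.043, "dy": 0.008, "dz": -0.001, "jaw": 0}, {"wx": 0, "wy": 0, "wz": 0, "dx": 0.043, "dy": 0.008, "dz": -0.001, "jaw": 0}, {"wx": 0, "wy": 0, "wz": 0, "dx": 0.043, "dy": 0.008, "dz": -0.001, "jaw": 0}, {"wx": 0, "wy": 0, "wz": 0, "dx": 0.043, "dy": 0.008, "dz": -0.001, "jaw": 0}, {"wx": 0, "wy": 0, "wz": 0, "dx": 0, "dy": 0, "dz": 0, "jaw": 0}])

```text
t: 28.7
tool_pos: [0.547, 0.277, 0.238]
tcp_rot: [0.727, 0.687, 0.001, -0.0]
force: [1.0, -1.3, -0.4]
finger_gap: 0.0855
grip_force: 0.0
```

>>> drive_tool(motion=[{"wx": 0, "wy": 0, "wz": 0, "dx": 0, "dy": 0, "dz": 0, "jaw": 0}, {"wx": 0, "wy": 0, "wz": 0, "dx": 0, "dy": 0, "dz": 0, "jaw": 0}, {"wx": 0, "wy": 0, "wz": 0, "dx": 0, "dy": 0, "dz": 0, "jaw": 0}, {"wx": 0, "wy": 0, "wz": 0, "dx": 0, "dy": 0, "dz": 0, "jaw": 0}, {"wx": 0, "wy": 0, "wz": 0, "dx": 0, "dy": 0, "dz": 0, "jaw": 0}, {"wx": 0, "wy": 0, "wz": 0, "dx": 0, "dy": 0, "dz": 0, "jaw": 0}, {"wx": 0, "wy": 0, "wz": 0, "dx": 0, "dy": 0, "dz": 0, "jaw": 0}, {"wx": 0, "wy": 0, "wz": 0, "dx": 0, "dy": 0, "dz": 0, "jaw": 0}])

```text
t: 29.5
tool_pos: [0.5466, 0.2727, 0.2384]
tcp_rot: [0.728, 0.685, 0.0, 0.0]
force: [-0.0, -0.6, -0.5]
finger_gap: 0.0854
grip_force: 0.0
```

```bash
python3 -c "
from h import *
print(bot.get_obs()['tool_pos'])
c=cam('wrist'); crop(c,0,0,512,384,1.5,'w6'); import pickle; pickle.dump(c,open('w6.pkl','wb'))
print(1.5*proj(c,[[.489,.338,.012],[.606,.31,.012]]))"
```

```text
[0.54664933 0.27273988 0.23835713]
[[309.65829208 176.75022879]
 [450.8502292  201.90434274]]
```

View pics/w6.png

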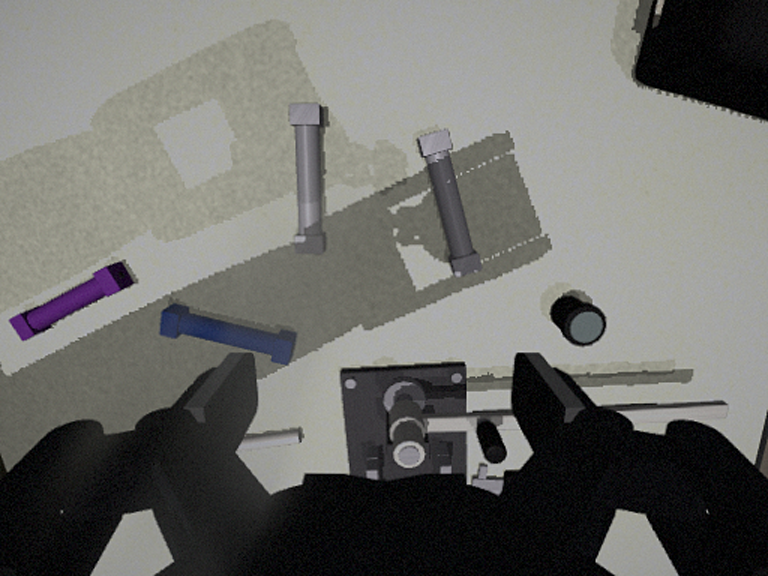

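The silver new bars are at (308,177) and (449,204). Blue (228,333) and purple (72,300) are separate and stay. The left bar's axis runs (306,116)-(310,238), the right's (435,145)-(464,258).

```bash
python3 -c "
from h import *
import pickle; c=pickle.load(open('w6.pkl','rb'))
for n,a,b in [('N1',(306,116),(310,238)),('N2',(435,145),(464,258))]:
    P=ray(c,np.array([a,b])/1.5,.020); d=P[0]-P[1]; print(n,P[:,:2].round(4),'mid',P.mean(0).round(4),'len',np.linalg.norm(d).round(4),'baryaw',np.arctan2(d[1],d[0]).round(3))
m=P.mean(0); d=P[0]-P[1]
plan((m[0],m[1],.08),np.arctan2(d[1],d[0])-np.pi/2,6)
"
```

```text
N1 [[0.4921 0.3852]
 [0.4855 0.2878]] mid [0.4888 0.3365 0.02  ] len 0.0976 baryaw 1.503
N2 [[0.5933 0.3566]
 [0.615  0.2627]] mid [0.6041 0.3096 0.02  ] len 0.0963 baryaw 1.798
n 6 len/row 0.0287 tcp [0.5467 0.2728 0.2384] yaw -0.061 q6 0.44 tilt [0.0001 0.    ]
dx 0.0067 dy 0.0092 dz 0.0264 wz -0.0480
dx 0.0063 dy 0.0095 dz 0.0264 wz -0.0480
dx 0.0058 dy 0.0098 dz 0.0264 wz -0.0480
dx 0.0053 dy 0.0101 dz 0.0264 wz -0.0480
dx 0.0048 dy 0.0103 dz 0.0264 wz -0.0480
dx 0.0043 dy 0.0105 dz 0.0264 wz -0.0480
```

>>> drive_tool(motion=[{"wx": 0, "wy": 0, "wz": -0.048, "dx": 0.0065, "dy": 0.009, "dz": 0.0265, "jaw": 0.4}, {"wx": 0, "wy": 0, "wz": -0.048, "dx": 0.0065, "dy": 0.0095, "dz": 0.0265, "jaw": 0.4}, {"wx": 0, "wy": 0, "wz": -0.048, "dx": 0.0055, "dy": 0.01, "dz": 0.0265, "jaw": 0.4}, {"wx": 0, "wy": 0, "wz": -0.048, "dx": 0.005, "dy": 0.01, "dz": 0.0265, "jaw": 0.4}, {"wx": 0, "wy": 0, "wz": -0.048, "dx": 0.0045, "dy": 0.0105, "dz": 0.0265, "jaw": 0.4}, {"wx": 0, "wy": 0, "wz": -0.048, "dx": 0.004, "dy": 0.0105, "dz": 0.0265, "jaw": 0.4}, {"wx": 0, "wy": 0, "wz": 0, "dx": 0, "dy": 0, "dz": 0, "jaw": 0.4}, {"wx": 0, "wy": 0, "wz": 0, "dx": 0, "dy": 0, "dz": 0, "jaw": 0.4}])

```text
t: 30.35
tool_pos: [0.604, 0.3083, 0.0789]
tcp_rot: [0.623, 0.782, -0.001, -0.0]
force: [0.7, 0.6, 0.6]
finger_gap: 0.0513
grip_force: 0.0
```

```bash
python3 -c "
from h import *
c=cam('wrist')
P=proj(c,[[.5933,.3566,.02],[.615,.2627,.02],[.6043,.309,.022]])*1.5; print(P)
crop(c,0,0,512,384,1.0,'w7')
tomove((.6043,.309,.004),.227)"
```

```text
[[384.72067874 207.31955013]
 [384.79681256 395.07736582]
 [384.76755222 309.55204298]]
tcp [0.6047 0.3086 0.0804] yawy 0.2264 tilt [ 0.001  0.    -1.   ] shift [ 0.0005 -0.0004  0.0764]
turn wz -0.0006494611946963325
```

View pics/w7.png

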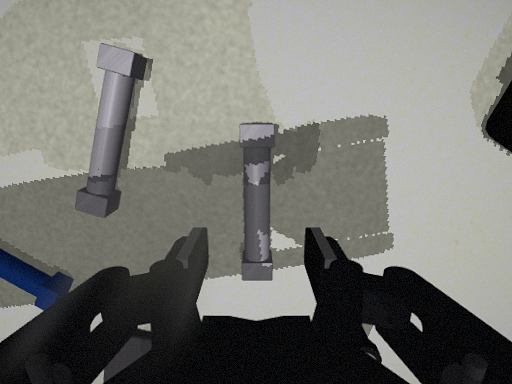

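The bar is centred between the fingers, with its heads at (257,130) and (257,271). Grasping.

>>> drive_tool(motion=[{"wx": 0, "wy": 0, "wz": 0, "dx": 0, "dy": 0, "dz": 0.03, "jaw": 0.4}, {"wx": 0, "wy": 0, "wz": 0, "dx": 0, "dy": 0, "dz": 0.025, "jaw": 0.4}, {"wx": 0, "wy": 0, "wz": 0, "dx": 0, "dy": 0, "dz": 0.015, "jaw": 0.4}, {"wx": 0, "wy": 0, "wz": 0, "dx": 0, "dy": 0, "dz": 0.006, "jaw": 0.4}, {"wx": 0, "wy": 0, "wz": 0, "dx": 0, "dy": 0, "dz": 0, "jaw": 1}, {"wx": 0, "wy": 0, "wz": 0, "dx": 0, "dy": 0, "dz": 0, "jaw": 1}, {"wx": 0, "wy": 0, "wz": 0, "dx": 0, "dy": 0, "dz": 0, "jaw": 1}, {"wx": 0, "wy": 0, "wz": 0, "dx": 0, "dy": 0, "dz": 0, "jaw": 1}])

```text
t: 31.2
tool_pos: [0.6056, 0.3089, 0.0054]
tcp_rot: [0.622, 0.783, 0.001, 0.001]
force: [-1.4, -0.7, 5.1]
finger_gap: 0.0179
grip_force: 59.3
```

>>> drive_tool(motion=[{"wx": 0, "wy": 0, "wz": 0, "dx": 0, "dy": 0, "dz": 0, "jaw": 1}, {"wx": 0, "wy": 0, "wz": 0, "dx": 0, "dy": 0, "dz": -0.01, "jaw": 1}, {"wx": 0, "wy": 0, "wz": 0, "dx": 0, "dy": 0, "dz": -0.03, "jaw": 1}, {"wx": 0, "wy": 0, "wz": 0, "dx": 0, "dy": 0, "dz": -0.04, "jaw": 1}, {"wx": 0, "wy": 0, "wz": 0, "dx": 0, "dy": 0, "dz": -0.04, "jaw": 1}, {"wx": 0, "wy": 0, "wz": 0, "dx": 0, "dy": 0, "dz": -0.04, "jaw": 1}, {"wx": 0, "wy": 0, "wz": 0, "dx": 0, "dy": 0, "dz": -0.02, "jaw": 1}, {"wx": 0, "wy": 0, "wz": 0, "dx": 0, "dy": 0, "dz": 0, "jaw": 1}])

```text
t: 32.0
tool_pos: [0.6063, 0.3093, 0.1882]
tcp_rot: [0.622, 0.783, 0.003, 0.002]
force: [-0.6, 0.2, -3.3]
finger_gap: 0.0178
grip_force: 59.0
```

```bash
python3 -c "
from h import *
plan((.557,-.0076,.15),1.578,12)"
```

```text
n 12 len/row 0.0269 tcp [0.6063 0.3093 0.1882] yaw 0.227 q6 0.17 tilt [0.0071 0.003 ]
dx -0.0248 dy -0.0100 dz 0.0031 wz -0.1126
dx -0.0235 dy -0.0127 dz 0.0031 wz -0.1126
dx -0.0220 dy -0.0153 dz 0.0031 wz -0.1126
dx -0.0201 dy -0.0176 dz 0.0031 wz -0.1126
dx -0.0180 dy -0.0198 dz 0.0031 wz -0.1126
dx -0.0157 dy -0.0217 dz 0.0031 wz -0.1126
dx -0.0131 dy -0.0233 dz 0.0031 wz -0.1126
dx -0.0104 dy -0.0246 dz 0.0031 wz -0.1126
dx -0.0076 dy -0.0256 dz 0.0031 wz -0.1126
dx -0.0047 dy -0.0263 dz 0.0031 wz -0.1126
dx -0.0017 dy -0.0267 dz 0.0031 wz -0.1126
dx 0.0013 dy -0.0267 dz 0.0031 wz -0.1126
```

```bash
python3 -c "
from h import *
plan((.557,-.0596,.15),1.578,13)"
```

```text
n 13 len/row 0.0288 tcp [0.6063 0.3093 0.1882] yaw 0.227 q6 0.17 tilt [0.0071 0.003 ]
dx -0.0268 dy -0.0101 dz 0.0028 wz -0.1039
dx -0.0256 dy -0.0128 dz 0.0028 wz -0.1039
dx -0.0241 dy -0.0154 dz 0.0028 wz -0.1039
dx -0.0224 dy -0.0178 dz 0.0028 wz -0.1039
dx -0.0204 dy -0.0201 dz 0.0028 wz -0.1039
dx -0.0182 dy -0.0221 dz 0.0028 wz -0.1039
dx -0.0159 dy -0.0238 dz 0.0028 wz -0.1039
dx -0.0133 dy -0.0254 dz 0.0028 wz -0.1039
dx -0.0106 dy -0.0266 dz 0.0028 wz -0.1039
dx -0.0078 dy -0.0276 dz 0.0028 wz -0.1039
dx -0.0049 dy -0.0282 dz 0.0028 wz -0.1039
dx -0.0019 dy -0.0286 dz 0.0028 wz -0.1039
dx 0.0011 dy -0.0286 dz 0.0028 wz -0.1039
```

>>> drive_tool(motion=[{"wx": 0, "wy": 0, "wz": -0.104, "dx": -0.027, "dy": -0.01, "dz": 0, "jaw": 1}, {"wx": 0, "wy": 0, "wz": -0.104, "dx": -0.0255, "dy": -0.013, "dz": 0, "jaw": 1}, {"wx": 0, "wy": 0, "wz": -0.104, "dx": -0.024, "dy": -0.0155, "dz": 0, "jaw": 1}, {"wx": 0, "wy": 0, "wz": -0.104, "dx": -0.0225, "dy": -0.018, "dz": 0, "jaw": 1}, {"wx": 0, "wy": 0, "wz": -0.104, "dx": -0.0205, "dy": -0.02, "dz": 0, "jaw": 1}, {"wx": 0, "wy": 0, "wz": -0.104, "dx": -0.018, "dy": -0.022, "dz": 0, "jaw": 1}, {"wx": 0, "wy": 0, "wz": -0.104, "dx": -0.016, "dy": -0.024, "dz": 0, "jaw": 1}, {"wx": 0, "wy": 0, "wz": -0.104, "dx": -0.0135, "dy": -0.0255, "dz": 0, "jaw": 1}])

```text
t: 32.8
tool_pos: [0.5717, 0.0798, 0.1801]
tcp_rot: [0.251, 0.968, -0.001, -0.002]
force: [1.3, -0.2, -2.8]
finger_gap: 0.0176
grip_force: 59.1
```

>>> drive_tool(motion=[{"wx": 0, "wy": 0, "wz": -0.104, "dx": -0.0105, "dy": -0.0265, "dz": 0, "jaw": 1}, {"wx": 0, "wy": 0, "wz": -0.104, "dx": -0.008, "dy": -0.0275, "dz": 0, "jaw": 1}, {"wx": 0, "wy": 0, "wz": -0.104, "dx": -0.005, "dy": -0.028, "dz": 0, "jaw": 1}, {"wx": 0, "wy": 0, "wz": -0.104, "dx": -0.002, "dy": -0.0285, "dz": 0.02, "jaw": 1}, {"wx": 0, "wy": 0, "wz": -0.104, "dx": 0.001, "dy": -0.0285, "dz": 0.02, "jaw": 1}, {"wx": 0, "wy": 0, "wz": 0, "dx": 0, "dy": 0, "dz": 0.02, "jaw": 1}, {"wx": 0, "wy": 0, "wz": 0, "dx": 0, "dy": 0, "dz": 0, "jaw": 1}, {"wx": 0, "wy": 0, "wz": 0, "dx": 0, "dy": 0, "dz": 0, "jaw": 1}])

```text
t: 33.6
tool_pos: [0.5539, -0.0601, 0.1213]
tcp_rot: [-0.004, 1.0, 0.0, -0.002]
force: [0.4, -0.5, -3.4]
finger_gap: 0.0175
grip_force: 59.2
```

```bash
python3 -c "
from h import *
tomove((.557,-.0599,.038),1.578)
c=cam('wrist'); crop(c,60,60,400,340,2.0,'w8')"
```

```text
tcp [ 0.5539 -0.0601  0.1213] yawy 1.5789 tilt [-0.004  0.001 -1.   ] shift [-0.0034  0.0001  0.0833]
turn wz 0.0008633022348936148
```

View pics/w8.png

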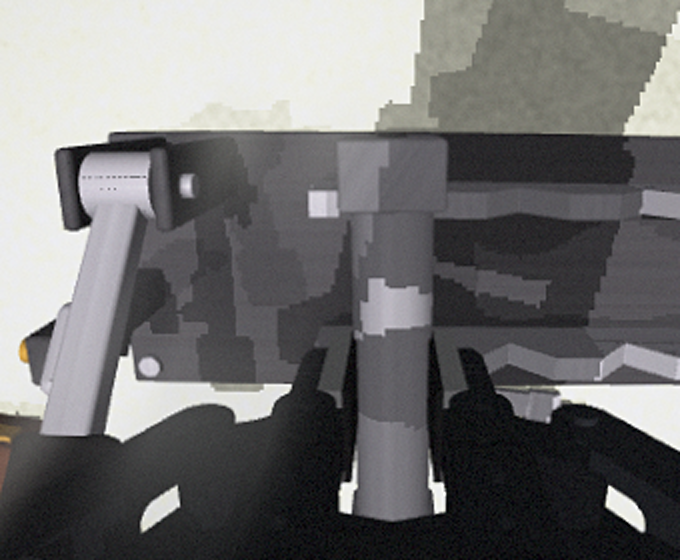

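The bar is held level above place 3, between the rail notches, with its head at (390,175). Lowering.

>>> drive_tool(motion=[{"wx": 0, "wy": 0, "wz": 0, "dx": -0.002, "dy": 0, "dz": 0.03, "jaw": 1}, {"wx": 0, "wy": 0, "wz": 0, "dx": 0, "dy": 0, "dz": 0.025, "jaw": 1}, {"wx": 0, "wy": 0, "wz": 0, "dx": 0, "dy": 0, "dz": 0, "jaw": 1}, {"wx": 0, "wy": 0, "wz": 0, "dx": 0, "dy": 0, "dz": 0, "jaw": 1}, {"wx": 0, "wy": 0, "wz": 0, "dx": 0, "dy": 0, "dz": 0, "jaw": 1}, {"wx": 0, "wy": 0, "wz": 0, "dx": 0, "dy": 0, "dz": 0, "jaw": 1}, {"wx": 0, "wy": 0, "wz": 0, "dx": 0, "dy": 0, "dz": 0, "jaw": 1}, {"wx": 0, "wy": 0, "wz": 0, "dx": 0, "dy": 0, "dz": 0, "jaw": 1}])

```text
t: 34.45
tool_pos: [0.5578, -0.0606, 0.0692]
tcp_rot: [-0.004, 1.0, -0.0, 0.001]
force: [-0.1, -0.5, -3.4]
finger_gap: 0.0176
grip_force: 59.2
```

>>> drive_tool(motion=[{"wx": 0, "wy": 0, "wz": 0, "dx": 0.001, "dy": 0.0005, "dz": 0.012, "jaw": 1}, {"wx": 0, "wy": 0, "wz": 0, "dx": 0, "dy": 0, "dz": 0.01, "jaw": 1}, {"wx": 0, "wy": 0, "wz": 0, "dx": 0, "dy": 0, "dz": 0.006, "jaw": 1}, {"wx": 0, "wy": 0, "wz": 0, "dx": 0, "dy": 0, "dz": 0.002, "jaw": 1}, {"wx": 0, "wy": 0, "wz": 0, "dx": 0, "dy": 0, "dz": 0, "jaw": 1}, {"wx": 0, "wy": 0, "wz": 0, "dx": 0, "dy": 0, "dz": 0, "jaw": 1}, {"wx": 0, "wy": 0, "wz": 0, "dx": 0, "dy": 0, "dz": 0, "jaw": 1}, {"wx": 0, "wy": 0, "wz": 0, "dx": 0, "dy": 0, "dz": 0, "jaw": 1}])

```text
t: 35.25
tool_pos: [0.5552, -0.0603, 0.0382]
tcp_rot: [-0.004, 1.0, -0.0, -0.002]
force: [-6.3, -0.8, 4.2]
finger_gap: 0.0174
grip_force: 60.2
```

>>> drive_tool(motion=[{"wx": 0, "wy": 0, "wz": 0, "dx": 0, "dy": 0, "dz": 0, "jaw": 0.6}, {"wx": 0, "wy": 0, "wz": 0, "dx": 0, "dy": 0, "dz": 0, "jaw": 0.6}, {"wx": 0, "wy": 0, "wz": 0, "dx": 0, "dy": 0, "dz": 0, "jaw": 0.45}, {"wx": 0, "wy": 0, "wz": 0, "dx": 0, "dy": 0, "dz": 0, "jaw": 0.45}, {"wx": 0, "wy": 0, "wz": 0, "dx": 0, "dy": 0, "dz": -0.03, "jaw": 0.45}, {"wx": 0, "wy": 0, "wz": 0, "dx": 0, "dy": 0, "dz": -0.045, "jaw": 0.45}, {"wx": 0, "wy": 0, "wz": 0, "dx": 0, "dy": 0, "dz": -0.045, "jaw": 0.45}, {"wx": 0, "wy": 0, "wz": 0, "dx": 0, "dy": 0, "dz": -0.04, "jaw": 0.45}])

```text
t: 36.05
tool_pos: [0.5566, -0.06, 0.2007]
tcp_rot: [-0.004, 1.0, -0.0, 0.001]
force: [0.7, -0.4, 0.1]
finger_gap: 0.0471
grip_force: 0.0
```

Run:
```python
from h import *
d=cam("side"); s=cam("scene")
a=cv2.resize(d["image"][150:250,190:320,::-1],None,fx=3,fy=3,interpolation=cv2.INTER_CUBIC)
b=cv2.resize(s["image"][180:250,180:380,::-1],None,fx=3.9,fy=3.9,interpolation=cv2.INTER_CUBIC)
c=np.zeros((580,790,3),np.uint8); c[:300,:390]=a; c[305:305+273,:780]=b; cv2.imwrite("pics/m9.png",c)
# predicted head-end outer edges of a seated bar at place_3, for check
print(((proj(d,[[.4965,-.0606,.057],[.6165,-.0594,.057]])-[190,150])*3).round(0), ((proj(s,[[.4965,-.0606,.057],[.6165,-.0594,.057]])-[180,180])*3.9+[0,305]).round(0))
print(((proj(s,[[.489,.3365,.012]])-[180,180])*3.9+[0,305]).round(0))
plan((.4888,.336,.08),-.068,13)
```

```text
[[234. 134.]
 [100. 129.]] [[221. 338.]
 [200. 475.]]
[[761. 415.]]
n 13 len/row 0.0325 tcp [ 0.5604 -0.0607  0.2066] yaw 1.579 q6 -1.78 tilt [ 0.0137 -0.0028]
dx 0.0054 dy 0.0306 dz 0.0096 wz 0.1267
dx 0.0092 dy 0.0297 dz 0.0096 wz 0.1267
dx 0.0129 dy 0.0283 dz 0.0096 wz 0.1267
dx 0.0164 dy 0.0264 dz 0.0096 wz 0.1267
dx 0.0196 dy 0.0241 dz 0.0096 wz 0.1267
dx 0.0225 dy 0.0215 dz 0.0096 wz 0.1267
dx 0.0250 dy 0.0185 dz 0.0096 wz 0.1267
dx 0.0271 dy 0.0152 dz 0.0096 wz 0.1267
dx 0.0288 dy 0.0116 dz 0.0096 wz 0.1267
dx 0.0300 dy 0.0079 dz 0.0096 wz 0.1267
dx 0.0308 dy 0.0040 dz 0.0096 wz 0.1267
dx 0.0311 dy 0.0001 dz 0.0096 wz 0.1267
dx 0.0308 dy -0.0038 dz 0.0096 wz 0.1267
```

View pics/m9.png

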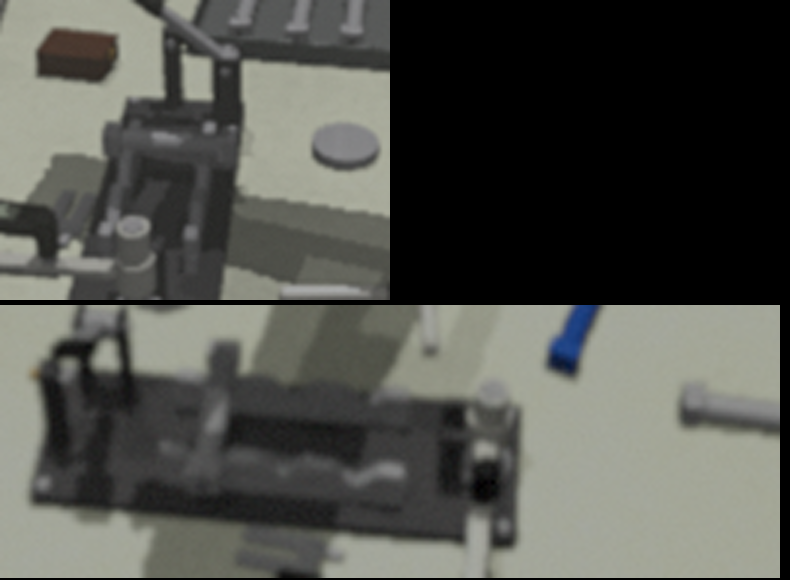

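The new bar sits in place 3, with heads at (113,138) and (228,150) in the side view and about 2-3 mm of shift along its play. The second new bar has not moved, with its left head at (690,403). My 14 views are used up, so I go on with numbers only.

>>> drive_tool(motion=[{"wx": 0, "wy": 0, "wz": 0.127, "dx": 0.005, "dy": 0.0305, "dz": 0, "jaw": 0.4}, {"wx": 0, "wy": 0, "wz": 0.127, "dx": 0.009, "dy": 0.0295, "dz": 0, "jaw": 0.4}, {"wx": 0, "wy": 0, "wz": 0.127, "dx": 0.013, "dy": 0.0285, "dz": 0, "jaw": 0.4}, {"wx": 0, "wy": 0, "wz": 0.127, "dx": 0.0165, "dy": 0.0265, "dz": 0, "jaw": 0.4}, {"wx": 0, "wy": 0, "wz": 0.127, "dx": 0.0195, "dy": 0.024, "dz": 0, "jaw": 0.4}, {"wx": 0, "wy": 0, "wz": 0.127, "dx": 0.0225, "dy": 0.0215, "dz": 0, "jaw": 0.4}, {"wx": 0, "wy": 0, "wz": 0.127, "dx": 0.025, "dy": 0.0185, "dz": 0, "jaw": 0.4}, {"wx": 0, "wy": 0, "wz": 0.127, "dx": 0.027, "dy": 0.015, "dz": 0, "jaw": 0.4}])

```text
t: 36.95
tool_pos: [0.5112, 0.1855, 0.1976]
tcp_rot: [0.485, 0.874, -0.0, -0.0]
force: [0.9, -0.3, 0.3]
finger_gap: 0.0511
grip_force: 0.0
```

>>> drive_tool(motion=[{"wx": 0, "wy": 0, "wz": 0.127, "dx": 0.029, "dy": 0.0115, "dz": 0, "jaw": 0.4}, {"wx": 0, "wy": 0, "wz": 0.127, "dx": 0.03, "dy": 0.008, "dz": 0.02, "jaw": 0.4}, {"wx": 0, "wy": 0, "wz": 0.127, "dx": 0.031, "dy": 0.004, "dz": 0.02, "jaw": 0.4}, {"wx": 0, "wy": 0, "wz": 0.127, "dx": 0.031, "dy": 0, "dz": 0.02, "jaw": 0.4}, {"wx": 0, "wy": 0, "wz": 0.127, "dx": 0.031, "dy": -0.004, "dz": 0.02, "jaw": 0.4}, {"wx": 0, "wy": 0, "wz": 0, "dx": 0, "dy": 0, "dz": 0.03, "jaw": 0.4}, {"wx": 0, "wy": 0, "wz": 0, "dx": 0, "dy": 0, "dz": 0.01, "jaw": 0.4}, {"wx": 0, "wy": 0, "wz": 0, "dx": 0, "dy": 0, "dz": 0, "jaw": 0.4}])

```text
t: 37.75
tool_pos: [0.4821, 0.3364, 0.0756]
tcp_rot: [0.732, 0.681, -0.003, -0.001]
force: [0.4, 0.6, 1.1]
finger_gap: 0.051
grip_force: 0.0
```

Run:
```python
from h import *
c=cam("wrist"); g=cv2.GaussianBlur(cv2.cvtColor(c["image"],cv2.COLOR_RGB2GRAY),(3,3),0)
P=proj(c,[[.4921,.3852,.02],[.4855,.2878,.02],[.4888,.336,.022]]); print(P.round(1))
# rows across the barrel: print strongest gradients near the predicted column
for v in range(int(P[0,1])-12,int(P[1,1])+14,10):
    r=g[v].astype(int); x0=int(P[2,0]); print(v,[int(t) for t in r[x0-32:x0+33:2]])
tomove((.4888,.336,.004),-.068)
```

```text
[[265.4 138.5]
 [264.8 266.8]
 [265.2 208.3]]
126 [158, 162, 164, 161, 160, 164, 150, 135, 138, 138, 139, 139, 139, 142, 145, 159, 150, 95, 88, 89, 86, 87, 88, 86, 90, 106, 110, 112, 110, 114, 114, 114, 117]
136 [160, 161, 165, 164, 158, 159, 144, 144, 152, 153, 151, 112, 72, 73, 70, 70, 71, 79, 86, 91, 91, 93, 94, 93, 80, 90, 88, 87, 85, 87, 90, 89, 85]
146 [155, 158, 164, 160, 154, 113, 89, 77, 77, 73, 74, 70, 69, 68, 68, 68, 66, 66, 67, 69, 80, 88, 90, 92, 77, 86, 86, 83, 86, 90, 89, 89, 88]
156 [99, 96, 95, 95, 93, 92, 89, 90, 77, 59, 62, 64, 67, 66, 69, 70, 68, 67, 65, 62, 60, 57, 63, 82, 83, 85, 84, 83, 83, 85, 85, 83, 86]
166 [94, 94, 89, 87, 89, 90, 88, 87, 75, 56, 60, 65, 64, 65, 69, 67, 66, 67, 65, 62, 60, 53, 75, 89, 86, 88, 88, 86, 89, 85, 84, 83, 85]
176 [88, 89, 89, 87, 86, 88, 87, 86, 73, 55, 59, 61, 64, 66, 68, 68, 66, 66, 64, 63, 59, 54, 77, 87, 85, 87, 87, 84, 84, 84, 83, 85, 86]
186 [111, 111, 111, 114, 116, 115, 113, 99, 76, 55, 59, 64, 65, 66, 67, 67, 66, 66, 65, 62, 60, 53, 77, 109, 110, 113, 112, 113, 110, 108, 109, 114, 113]
196 [112, 113, 112, 108, 109, 111, 
[... 783 characters left out ...]
 80, 60, 67, 75, 79, 82, 88, 88, 88, 87, 86, 80, 70, 76, 109, 108, 108, 109, 110, 111, 111, 111, 151, 173, 181]
256 [108, 109, 113, 113, 110, 105, 86, 83, 51, 54, 66, 74, 80, 82, 87, 89, 88, 86, 82, 79, 70, 54, 71, 110, 109, 108, 107, 109, 109, 110, 108, 108, 107]
266 [108, 106, 106, 110, 112, 112, 111, 86, 72, 74, 75, 74, 74, 77, 79, 79, 80, 78, 78, 79, 77, 78, 77, 99, 109, 111, 112, 113, 113, 110, 109, 108, 108]
276 [113, 111, 110, 109, 111, 110, 111, 94, 81, 85, 88, 89, 88, 86, 85, 85, 85, 85, 85, 86, 89, 88, 84, 102, 113, 112, 111, 109, 110, 116, 161, 169, 177]
tcp [0.4834 0.3368 0.0776] yawy -0.0724 tilt [-0.002 -0.001 -1.   ] shift [-0.0004  0.0055  0.0736]
turn wz -0.00439357362262216
```

>>> drive_tool(motion=[{"wx": 0, "wy": 0, "wz": -0.004, "dx": -0.0005, "dy": 0.003, "dz": 0.03, "jaw": 0.4}, {"wx": 0, "wy": 0, "wz": 0, "dx": 0, "dy": 0, "dz": 0.022, "jaw": 0.4}, {"wx": 0, "wy": 0, "wz": 0, "dx": 0, "dy": 0, "dz": 0.015, "jaw": 0.4}, {"wx": 0, "wy": 0, "wz": 0, "dx": 0, "dy": 0, "dz": 0.006, "jaw": 0.4}, {"wx": 0, "wy": 0, "wz": 0, "dx": 0, "dy": 0, "dz": 0, "jaw": 0.4}, {"wx": 0, "wy": 0, "wz": 0, "dx": 0, "dy": 0, "dz": 0, "jaw": 1}, {"wx": 0, "wy": 0, "wz": 0, "dx": 0, "dy": 0, "dz": 0, "jaw": 1}, {"wx": 0, "wy": 0, "wz": 0, "dx": 0, "dy": 0, "dz": 0, "jaw": 1}])

```text
t: 38.6
tool_pos: [0.4877, 0.3374, 0.0071]
tcp_rot: [0.731, 0.683, 0.001, 0.0]
force: [-0.7, -0.3, 3.6]
finger_gap: 0.018
grip_force: 59.0
```

>>> drive_tool(motion=[{"wx": 0, "wy": 0, "wz": 0, "dx": 0, "dy": 0, "dz": 0, "jaw": 1}, {"wx": 0, "wy": 0, "wz": 0, "dx": 0, "dy": 0, "dz": 0, "jaw": 1}, {"wx": 0, "wy": 0, "wz": 0, "dx": 0, "dy": 0, "dz": -0.02, "jaw": 1}, {"wx": 0, "wy": 0, "wz": 0, "dx": 0, "dy": 0, "dz": -0.04, "jaw": 1}, {"wx": 0, "wy": 0, "wz": 0, "dx": 0, "dy": 0, "dz": -0.04, "jaw": 1}, {"wx": 0, "wy": 0, "wz": 0, "dx": 0, "dy": 0, "dz": -0.04, "jaw": 1}, {"wx": 0, "wy": 0, "wz": 0, "dx": 0, "dy": 0, "dz": -0.04, "jaw": 1}, {"wx": 0, "wy": 0, "wz": 0, "dx": 0, "dy": 0, "dz": 0, "jaw": 1}])

```text
t: 39.4
tool_pos: [0.4899, 0.3387, 0.1927]
tcp_rot: [0.731, 0.683, 0.006, 0.001]
force: [1.3, 0.9, -1.1]
finger_gap: 0.0171
grip_force: 59.3
```

Run:
```python
from h import *
plan((.5565,.0441,.13),1.578-np.pi,13)
```

```text
n 13 len/row 0.0237 tcp [0.4899 0.3387 0.1927] yaw -0.068 q6 0.58 tilt [0.0111 0.0063]
dx -0.0223 dy 0.0066 dz 0.0047 wz 0.1151
dx -0.0214 dy 0.0091 dz 0.0047 wz 0.1151
dx -0.0202 dy 0.0115 dz 0.0047 wz 0.1151
dx -0.0187 dy 0.0137 dz 0.0047 wz 0.1151
dx -0.0170 dy 0.0158 dz 0.0047 wz 0.1151
dx -0.0151 dy 0.0177 dz 0.0047 wz 0.1151
dx -0.0130 dy 0.0193 dz 0.0047 wz 0.1151
dx -0.0107 dy 0.0206 dz 0.0047 wz 0.1151
dx -0.0082 dy 0.0217 dz 0.0047 wz 0.1151
dx -0.0057 dy 0.0225 dz 0.0047 wz 0.1151
dx -0.0031 dy 0.0230 dz 0.0047 wz 0.1151
dx -0.0004 dy 0.0232 dz 0.0047 wz 0.1151
dx 0.0023 dy 0.0231 dz 0.0047 wz 0.1151
```

>>> drive_tool(motion=[{"wx": 0, "wy": 0, "wz": 0.115, "dx": -0.0225, "dy": 0.0065, "dz": 0, "jaw": 1}, {"wx": 0, "wy": 0, "wz": 0.115, "dx": -0.0215, "dy": 0.009, "dz": 0, "jaw": 1}, {"wx": 0, "wy": 0, "wz": 0.115, "dx": -0.02, "dy": 0.0115, "dz": 0, "jaw": 1}, {"wx": 0, "wy": 0, "wz": 0.115, "dx": -0.0185, "dy": 0.0135, "dz": 0, "jaw": 1}, {"wx": 0, "wy": 0, "wz": 0.115, "dx": -0.017, "dy": 0.016, "dz": 0, "jaw": 1}, {"wx": 0, "wy": 0, "wz": 0.115, "dx": -0.015, "dy": 0.0175, "dz": 0, "jaw": 1}, {"wx": 0, "wy": 0, "wz": 0.115, "dx": -0.013, "dy": 0.0195, "dz": 0, "jaw": 1}, {"wx": 0, "wy": 0, "wz": 0.115, "dx": -0.0105, "dy": 0.0205, "dz": 0, "jaw": 1}])

```text
t: 40.2
tool_pos: [0.5262, 0.1546, 0.1829]
tcp_rot: [0.959, 0.285, -0.002, -0.0]
force: [0.8, 0.5, -2.8]
finger_gap: 0.0176
grip_force: 59.2
```

>>> drive_tool(motion=[{"wx": 0, "wy": 0, "wz": 0.115, "dx": -0.008, "dy": 0.0215, "dz": 0, "jaw": 1}, {"wx": 0, "wy": 0, "wz": 0.115, "dx": -0.0055, "dy": 0.0225, "dz": 0, "jaw": 1}, {"wx": 0, "wy": 0, "wz": 0.115, "dx": -0.003, "dy": 0.023, "dz": 0, "jaw": 1}, {"wx": 0, "wy": 0, "wz": 0.115, "dx": 0, "dy": 0.023, "dz": 0, "jaw": 1}, {"wx": 0, "wy": 0, "wz": 0.115, "dx": 0.002, "dy": 0.023, "dz": 0.01, "jaw": 1}, {"wx": 0, "wy": 0, "wz": 0, "dx": 0, "dy": 0, "dz": 0.03, "jaw": 1}, {"wx": 0, "wy": 0, "wz": 0, "dx": 0, "dy": 0, "dz": 0.02, "jaw": 1}, {"wx": 0, "wy": 0, "wz": 0, "dx": 0, "dy": 0, "dz": 0, "jaw": 1}])

```text
t: 41.0
tool_pos: [0.5489, 0.043, 0.1193]
tcp_rot: [1.0, 0.004, -0.005, -0.0]
force: [-0.1, 1.1, -2.5]
finger_gap: 0.0177
grip_force: 59.1
```

>>> drive_tool(motion=[{"wx": 0, "wy": 0, "wz": 0, "dx": 0, "dy": 0, "dz": 0, "jaw": 1}, {"wx": 0, "wy": 0, "wz": 0, "dx": 0, "dy": 0, "dz": 0, "jaw": 1}, {"wx": 0, "wy": 0, "wz": 0, "dx": 0, "dy": 0, "dz": 0, "jaw": 1}, {"wx": 0, "wy": 0, "wz": 0, "dx": 0, "dy": 0, "dz": 0, "jaw": 1}, {"wx": 0, "wy": 0, "wz": 0, "dx": 0, "dy": 0, "dz": 0, "jaw": 1}, {"wx": 0, "wy": 0, "wz": 0, "dx": 0, "dy": 0, "dz": 0, "jaw": 1}, {"wx": 0, "wy": 0, "wz": 0, "dx": 0, "dy": 0, "dz": 0, "jaw": 1}, {"wx": 0, "wy": 0, "wz": 0, "dx": 0, "dy": 0, "dz": 0, "jaw": 1}])

```text
t: 41.8
tool_pos: [0.553, 0.0432, 0.1253]
tcp_rot: [1.0, 0.004, 0.0, -0.0]
force: [-0.5, 0.4, -3.5]
finger_gap: 0.0177
grip_force: 59.2
```

Run:
```python
from h import *
tomove((.5565,.0441,.04),1.578)
```

```text
tcp [0.553  0.0432 0.1253] yawy -1.563 tilt [ 0.  0. -1.] shift [ 0.0035 -0.0009  0.0853]
turn wz 0.0006224841940021264
```

>>> drive_tool(motion=[{"wx": 0, "wy": 0, "wz": 0, "dx": 0.0035, "dy": -0.001, "dz": 0.03, "jaw": 1}, {"wx": 0, "wy": 0, "wz": 0, "dx": 0, "dy": 0, "dz": 0.025, "jaw": 1}, {"wx": 0, "wy": 0, "wz": 0, "dx": 0, "dy": 0, "dz": 0, "jaw": 1}, {"wx": 0, "wy": 0, "wz": 0, "dx": 0, "dy": 0, "dz": 0, "jaw": 1}, {"wx": 0, "wy": 0, "wz": 0, "dx": 0, "dy": 0, "dz": 0, "jaw": 1}, {"wx": 0, "wy": 0, "wz": 0, "dx": 0, "dy": 0, "dz": 0.012, "jaw": 1}, {"wx": 0, "wy": 0, "wz": 0, "dx": 0, "dy": 0, "dz": 0.01, "jaw": 1}, {"wx": 0, "wy": 0, "wz": 0, "dx": 0, "dy": 0, "dz": 0.006, "jaw": 1}])

```text
t: 42.6
tool_pos: [0.5558, 0.0442, 0.0411]
tcp_rot: [1.0, 0.004, -0.001, -0.0]
force: [-0.1, -0.1, -3.4]
finger_gap: 0.0177
grip_force: 59.2
```

>>> drive_tool(motion=[{"wx": 0, "wy": 0, "wz": 0, "dx": 0, "dy": 0, "dz": 0.001, "jaw": 1}, {"wx": 0, "wy": 0, "wz": 0, "dx": 0, "dy": 0, "dz": 0, "jaw": 1}, {"wx": 0, "wy": 0, "wz": 0, "dx": 0, "dy": 0, "dz": 0, "jaw": 1}, {"wx": 0, "wy": 0, "wz": 0, "dx": 0, "dy": 0, "dz": 0, "jaw": 1}, {"wx": 0, "wy": 0, "wz": 0, "dx": 0, "dy": 0, "dz": 0, "jaw": 1}, {"wx": 0, "wy": 0, "wz": 0, "dx": 0, "dy": 0, "dz": 0, "jaw": 1}, {"wx": 0, "wy": 0, "wz": 0, "dx": 0, "dy": 0, "dz": 0, "jaw": 1}, {"wx": 0, "wy": 0, "wz": 0, "dx": 0, "dy": 0, "dz": 0, "jaw": 1}])

```text
t: 43.4
tool_pos: [0.5565, 0.0443, 0.0414]
tcp_rot: [1.0, 0.004, 0.0, -0.0]
force: [0.5, 0.0, -2.8]
finger_gap: 0.0177
grip_force: 59.3
```

>>> drive_tool(motion=[{"wx": 0, "wy": 0, "wz": 0, "dx": 0, "dy": 0, "dz": 0.0015, "jaw": 1}, {"wx": 0, "wy": 0, "wz": 0, "dx": 0, "dy": 0, "dz": 0, "jaw": 1}, {"wx": 0, "wy": 0, "wz": 0, "dx": 0, "dy": 0, "dz": 0, "jaw": 0.6}, {"wx": 0, "wy": 0, "wz": 0, "dx": 0, "dy": 0, "dz": 0, "jaw": 0.6}, {"wx": 0, "wy": 0, "wz": 0, "dx": 0, "dy": 0, "dz": 0, "jaw": 0.5}, {"wx": 0, "wy": 0, "wz": 0, "dx": 0, "dy": 0, "dz": 0, "jaw": 0.45}, {"wx": 0, "wy": 0, "wz": 0, "dx": 0, "dy": 0, "dz": 0, "jaw": 0.45}, {"wx": 0, "wy": 0, "wz": 0, "dx": 0, "dy": 0, "dz": -0.03, "jaw": 0.45}])

```text
t: 44.2
tool_pos: [0.5528, 0.0443, 0.0656]
tcp_rot: [1.0, 0.004, -0.005, -0.0]
force: [0.8, 1.1, -0.2]
finger_gap: 0.0469
grip_force: 0.0
```

>>> drive_tool(motion=[{"wx": 0, "wy": 0, "wz": 0, "dx": 0, "dy": 0, "dz": -0.045, "jaw": 0.45}, {"wx": 0, "wy": 0, "wz": 0, "dx": 0, "dy": 0, "dz": -0.045, "jaw": 0.45}, {"wx": 0, "wy": 0, "wz": 0, "dx": 0, "dy": 0, "dz": -0.03, "jaw": 0}, {"wx": 0, "wy": 0, "wz": 0, "dx": 0, "dy": 0, "dz": 0, "jaw": 0}, {"wx": 0, "wy": 0, "wz": 0, "dx": 0, "dy": 0, "dz": 0, "jaw": 0}, {"wx": 0, "wy": 0, "wz": 0, "dx": 0, "dy": 0, "dz": 0, "jaw": 0}, {"wx": 0, "wy": 0, "wz": 0, "dx": 0, "dy": 0, "dz": 0, "jaw": 0}, {"wx": 0, "wy": 0, "wz": 0, "dx": 0, "dy": 0, "dz": 0, "jaw": 0}])

```text
t: 45.0
tool_pos: [0.5557, 0.0442, 0.188]
tcp_rot: [1.0, 0.004, -0.001, -0.0]
force: [-0.1, -0.6, 0.7]
finger_gap: 0.0852
grip_force: 0.0
```

Run:
```python
from h import *
# seated-bar check in the wrist picture: grey profile along and across the bars at 45+10 mm height
c=cam("wrist"); g=cv2.GaussianBlur(cv2.cvtColor(c["image"],cv2.COLOR_RGB2GRAY),(3,3),0)
for n,y0 in (("p1",.0441),("p3",-.0599)):
    for dx in (-.025,0.012,.025):
        ys=np.arange(-.022,.0221,.002); P=np.c_[np.full(len(ys),.5566+dx),y0+ys,np.full(len(ys),.050)]; uv=proj(c,P).round().astype(int)
        print(n,"across",dx,[int(g[v,u]) if 0<=u<512 and 0<=v<384 else -1 for u,v in uv])
    xs=np.arange(-.072,.0721,.002); P=np.c_[.5566+xs,np.full(len(xs),y0),np.full(len(xs),.055)]; uv=proj(c,P).round().astype(int)
    print(n,"along",[int(g[v,u]) if 0<=u<512 and 0<=v<384 else -1 for u,v in uv])
o=bot.get_obs(); print(o["tool_pos"],o["q"].round(2))
```

```text
p1 across -0.025 [59, 57, 59, 58, 61, 60, 64, 71, 76, 79, 79, 81, 79, 77, 70, 62, 61, 59, 60, 59, 58, 60, 59]
p1 across 0.012 [40, 42, 41, 40, 43, 42, 85, 139, 158, 155, 169, 153, 111, 101, 100, 64, 58, 63, 67, 76, 76, 74, 76]
p1 across 0.025 [43, 40, 43, 42, 42, 44, 72, 90, 97, 101, 105, 108, 99, 92, 80, 57, 38, 40, 45, 49, 51, 53, 53]
p1 along [134, 132, 134, 130, 130, 122, 106, 99, 99, 81, 77, 81, 82, 75, 78, 81, 81, 81, 81, 81, 82, 81, 81, 81, 82, 80, 89, 102, 103, 104, 102, 104, 104, 111, 144, 191, 189, 188, 187, 187, 186, 187, 182, 116, 103, 104, 106, 107, 107, 107, 105, 105, 106, 106, 105, 107, 107, 94, 101, 103, 106, 106, 107, 110, 113, 97, 51, 110, 134, 131, 131, 134, 135]
p3 across -0.025 [59, 59, 59, 59, 61, 65, 101, 157, 169, 176, 190, 191, 163, 144, 124, 98, 66, 79, 72, 66, 59, 58, 58]
p3 across 0.012 [72, 72, 73, 73, 71, 69, 89, 156, 168, 184, 197, 187, 156, 140, 130, 105, 72, 42, 31, 29, 30, 31, 33]
p3 across 0.025 [71, 71, 72, 72, 72, 72, 78, 141, 164, 179, 193, 198, 165, 145, 128, 102, 71, 39, 31, 32, 31, 29, 54]
p3 along [11, 10, 9, 8, 15, 47, 61, 60, 98, 156, 178, 181, 184, 163, 149, 187, 187, 190, 189, 190, 188, 189, 191, 192, 190, 189, 191, 193, 194, 190, 191, 193, 194, 196, 192, 193, 194, 194, 195, 192, 193, 195, 196, 198, 193, 194, 196, 196, 198, 194, 195, 195, 197, 198, 193, 194, 196, 181, 172, 189, 186, 183, 183, 185, 185, 171, 66, 143, 211, 210, 210, 209, 209]
[0.55586783 0.04422141 0.18838715] [-0.02 -0.05  1.9  -0.    1.29  1.55]
```

Run:
```python
from h import *
plan((.619,.1295,.16),1.54,22)
```

```text
n 22 len/row 0.005 tcp [0.5559 0.0442 0.1884] yaw -1.563 q6 1.55 tilt [-0.0024 -0.    ]
dx 0.0029 dy -0.0039 dz 0.0013 wz -0.1410
dx 0.0034 dy -0.0034 dz 0.0013 wz -0.1410
dx 0.0039 dy -0.0029 dz 0.0013 wz -0.1410
dx 0.0042 dy -0.0023 dz 0.0013 wz -0.1410
dx 0.0045 dy -0.0017 dz 0.0013 wz -0.1410
dx 0.0047 dy -0.0011 dz 0.0013 wz -0.1410
dx 0.0048 dy -0.0004 dz 0.0013 wz -0.1410
dx 0.0048 dy 0.0003 dz 0.0013 wz -0.1410
dx 0.0047 dy 0.0010 dz 0.0013 wz -0.1410
dx 0.0045 dy 0.0016 dz 0.0013 wz -0.1410
dx 0.0043 dy 0.0023 dz 0.0013 wz -0.1410
dx 0.0039 dy 0.0028 dz 0.0013 wz -0.1410
dx 0.0035 dy 0.0033 dz 0.0013 wz -0.1410
dx 0.0030 dy 0.0038 dz 0.0013 wz -0.1410
dx 0.0024 dy 0.0042 dz 0.0013 wz -0.1410
dx 0.0018 dy 0.0045 dz 0.0013 wz -0.1410
dx 0.0011 dy 0.0047 dz 0.0013 wz -0.1410
dx 0.0005 dy 0.0048 dz 0.0013 wz -0.1410
dx -0.0002 dy 0.0048 dz 0.0013 wz -0.1410
dx -0.0009 dy 0.0047 dz 0.0013 wz -0.1410
dx -0.0015 dy 0.0046 dz 0.0013 wz -0.1410
dx -0.0022 dy 0.0043 dz 0.0013 wz -0.1410
```

>>> drive_tool(motion=[{"wx": 0, "wy": 0, "wz": -0.1475, "dx": 0, "dy": 0, "dz": 0, "jaw": 0}, {"wx": 0, "wy": 0, "wz": -0.1475, "dx": 0, "dy": 0, "dz": 0, "jaw": 0}, {"wx": 0, "wy": 0, "wz": -0.1475, "dx": 0, "dy": 0, "dz": 0, "jaw": 0}, {"wx": 0, "wy": 0, "wz": -0.1475, "dx": 0, "dy": 0, "dz": 0, "jaw": 0}, {"wx": 0, "wy": 0, "wz": -0.1475, "dx": 0, "dy": 0, "dz": 0, "jaw": 0}, {"wx": 0, "wy": 0, "wz": -0.1475, "dx": 0, "dy": 0, "dz": 0, "jaw": 0}, {"wx": 0, "wy": 0, "wz": -0.1475, "dx": 0, "dy": 0, "dz": 0, "jaw": 0}, {"wx": 0, "wy": 0, "wz": -0.1475, "dx": 0, "dy": 0, "dz": 0, "jaw": 0}])

```text
t: 45.85
tool_pos: [0.5563, 0.0443, 0.1892]
tcp_rot: [0.827, 0.562, -0.0, -0.0]
force: [0.4, 0.4, -0.5]
finger_gap: 0.0852
grip_force: 0.0
```

>>> drive_tool(motion=[{"wx": 0, "wy": 0, "wz": -0.1475, "dx": 0, "dy": 0, "dz": 0, "jaw": 0}, {"wx": 0, "wy": 0, "wz": -0.1475, "dx": 0, "dy": 0, "dz": 0, "jaw": 0}, {"wx": 0, "wy": 0, "wz": -0.1475, "dx": 0, "dy": 0, "dz": 0, "jaw": 0}, {"wx": 0, "wy": 0, "wz": -0.1475, "dx": 0, "dy": 0, "dz": 0, "jaw": 0}, {"wx": 0, "wy": 0, "wz": -0.1475, "dx": 0, "dy": 0, "dz": 0, "jaw": 0}, {"wx": 0, "wy": 0, "wz": -0.1475, "dx": 0, "dy": 0, "dz": 0, "jaw": 0}, {"wx": 0, "wy": 0, "wz": -0.1475, "dx": 0, "dy": 0, "dz": 0, "jaw": 0}, {"wx": 0, "wy": 0, "wz": -0.1475, "dx": 0, "dy": 0, "dz": 0, "jaw": 0}])

```text
t: 46.65
tool_pos: [0.5563, 0.0442, 0.1892]
tcp_rot: [0.375, 0.927, -0.0, -0.0]
force: [-0.1, -1.0, -0.0]
finger_gap: 0.0856
grip_force: 0.0
```

>>> drive_tool(motion=[{"wx": 0, "wy": 0, "wz": -0.1475, "dx": 0, "dy": 0, "dz": 0, "jaw": 0}, {"wx": 0, "wy": 0, "wz": -0.1475, "dx": 0, "dy": 0, "dz": 0, "jaw": 0}, {"wx": 0, "wy": 0, "wz": -0.1475, "dx": 0, "dy": 0, "dz": 0, "jaw": 0}, {"wx": 0, "wy": 0, "wz": -0.1475, "dx": 0, "dy": 0, "dz": 0, "jaw": 0}, {"wx": 0, "wy": 0, "wz": -0.1475, "dx": 0, "dy": 0, "dz": 0, "jaw": 0}, {"wx": 0, "wy": 0, "wz": 0, "dx": -0.02, "dy": 0.0285, "dz": 0.009, "jaw": 0}, {"wx": 0, "wy": 0, "wz": 0, "dx": -0.021, "dy": 0.0285, "dz": 0.009, "jaw": 0}, {"wx": 0, "wy": 0, "wz": 0, "dx": -0.021, "dy": 0.0285, "dz": 0.009, "jaw": 0}])

```text
t: 47.45
tool_pos: [0.6221, 0.1282, 0.1621]
tcp_rot: [0.018, 1.0, -0.0, -0.0]
force: [-0.4, -0.5, 0.1]
finger_gap: 0.0852
grip_force: 0.0
```

>>> drive_tool(motion=[{"wx": 0, "wy": 0, "wz": 0, "dx": 0, "dy": 0, "dz": 0, "jaw": 0}, {"wx": 0, "wy": 0, "wz": 0, "dx": 0, "dy": 0, "dz": 0, "jaw": 0}, {"wx": 0, "wy": 0, "wz": 0, "dx": 0, "dy": 0, "dz": 0, "jaw": 0}, {"wx": 0, "wy": 0, "wz": 0, "dx": 0, "dy": 0, "dz": 0, "jaw": 0}, {"wx": 0, "wy": 0, "wz": 0, "dx": 0, "dy": 0, "dz": 0, "jaw": 0}, {"wx": 0, "wy": 0, "wz": 0, "dx": 0, "dy": 0, "dz": 0, "jaw": 0}, {"wx": 0, "wy": 0, "wz": 0, "dx": 0, "dy": 0, "dz": 0, "jaw": 0}, {"wx": 0, "wy": 0, "wz": 0, "dx": 0, "dy": 0, "dz": 0, "jaw": 0}])

```text
t: 48.25
tool_pos: [0.6216, 0.1273, 0.163]
tcp_rot: [0.018, 1.0, 0.0, 0.0]
force: [0.5, 0.6, 0.3]
finger_gap: 0.0853
grip_force: 0.0
```

Run:
```python
from h import *
tomove((.6185,.1295,.0785),1.54)
# knob from scene camera: darkest blob near prediction
s=cam("scene"); g=cv2.cvtColor(s["image"],cv2.COLOR_RGB2GRAY)
u,v=proj(s,[.620,.1294,.093])[0].round().astype(int); w=g[v-14:v+15,u-14:u+15]
m=(w<45).astype(np.uint8); n,l,st,ce=cv2.connectedComponentsWithStats(m); print(u,v,[(st[i].tolist(),ce[i].round(1).tolist(),ray(s,ce[i]+[u-14,v-14],.093).round(3).tolist()) for i in range(1,n) if st[i,4]>8])
```

```text
tcp [0.6216 0.1273 0.163 ] yawy 1.5343 tilt [ 0.  0. -1.] shift [0.0032 0.0021 0.0845]
turn wz -0.0057241375367260705
304 223 [([0, 0, 23, 29, 447], [9.1, 14.9], [[0.623, 0.118, 0.093]])]
```

The knob read at raw pixel (304,224) in the earlier scene crop matches the prediction of (304,223). Gripping it.

>>> drive_tool(motion=[{"wx": 0, "wy": 0, "wz": 0, "dx": 0.003, "dy": 0.002, "dz": 0.03, "jaw": 0}, {"wx": 0, "wy": 0, "wz": 0, "dx": 0, "dy": 0, "dz": 0.03, "jaw": 0}, {"wx": 0, "wy": 0, "wz": 0, "dx": 0, "dy": 0, "dz": 0.018, "jaw": 0}, {"wx": 0, "wy": 0, "wz": 0, "dx": 0, "dy": 0, "dz": 0.006, "jaw": 0}, {"wx": 0, "wy": 0, "wz": 0, "dx": 0, "dy": 0, "dz": 0, "jaw": 0}, {"wx": 0, "wy": 0, "wz": 0, "dx": 0, "dy": 0, "dz": 0, "jaw": 0.5}, {"wx": 0, "wy": 0, "wz": 0, "dx": 0, "dy": 0, "dz": 0, "jaw": 1}, {"wx": 0, "wy": 0, "wz": 0, "dx": 0, "dy": 0, "dz": 0, "jaw": 1}])

```text
t: 49.1
tool_pos: [0.6196, 0.1297, 0.0804]
tcp_rot: [0.018, 1.0, 0.0, 0.001]
force: [-1.0, -0.8, 0.2]
finger_gap: 0.0439
grip_force: 0.0
```

>>> drive_tool(motion=[{"wx": 0, "wy": 0, "wz": 0, "dx": 0, "dy": 0, "dz": 0, "jaw": 1}, {"wx": 0, "wy": 0, "wz": 0, "dx": 0, "dy": 0, "dz": 0, "jaw": 1}, {"wx": 0, "wy": 0, "wz": 0, "dx": 0, "dy": 0, "dz": 0, "jaw": 1}, {"wx": 0, "wy": 0, "wz": 0, "dx": 0, "dy": 0, "dz": 0, "jaw": 1}, {"wx": 0, "wy": 0, "wz": 0, "dx": 0, "dy": 0, "dz": 0, "jaw": 1}, {"wx": 0, "wy": 0, "wz": 0, "dx": 0, "dy": 0, "dz": 0, "jaw": 1}, {"wx": 0, "wy": 0, "wz": 0, "dx": 0, "dy": 0, "dz": 0, "jaw": 1}, {"wx": 0, "wy": 0, "wz": 0, "dx": 0, "dy": 0, "dz": 0, "jaw": 1}])

```text
t: 49.9
tool_pos: [0.6191, 0.1296, 0.0796]
tcp_rot: [0.018, 1.0, 0.0, 0.001]
force: [-0.2, -0.2, 4.8]
finger_gap: 0.0163
grip_force: 58.5
```

>>> drive_tool(motion=[{"wx": 0, "wy": 0, "wz": 0, "dx": 0, "dy": 0, "dz": -0.007, "jaw": 1}, {"wx": 0, "wy": 0, "wz": 0, "dx": 0, "dy": 0, "dz": -0.007, "jaw": 1}, {"wx": 0, "wy": 0, "wz": 0, "dx": 0, "dy": 0, "dz": -0.006, "jaw": 1}, {"wx": 0, "wy": 0, "wz": 0, "dx": 0, "dy": 0, "dz": -0.005, "jaw": 1}, {"wx": 0, "wy": 0, "wz": 0, "dx": 0, "dy": 0, "dz": 0, "jaw": 1}, {"wx": 0, "wy": 0, "wz": 0, "dx": 0, "dy": 0, "dz": 0, "jaw": 1}, {"wx": 0, "wy": 0, "wz": 0, "dx": 0, "dy": 0, "dz": 0, "jaw": 1}, {"wx": 0, "wy": 0, "wz": 0, "dx": 0, "dy": 0, "dz": 0, "jaw": 1}])

```text
t: 50.7
tool_pos: [0.6186, 0.1295, 0.1011]
tcp_rot: [0.018, 1.0, 0.0, 0.0]
force: [6.7, 1.3, -9.9]
finger_gap: 0.0159
grip_force: 58.6
```

>>> drive_tool(motion=[{"wx": 0, "wy": 0, "wz": 0.13, "dx": 0.0005, "dy": -0.0082, "dz": 0, "jaw": 1}, {"wx": 0, "wy": 0, "wz": 0.13, "dx": 0.0005, "dy": -0.0082, "dz": 0, "jaw": 1}, {"wx": 0, "wy": 0, "wz": 0.13, "dx": 0.0005, "dy": -0.0082, "dz": 0, "jaw": 1}, {"wx": 0, "wy": 0, "wz": 0.13, "dx": 0.0005, "dy": -0.0082, "dz": 0, "jaw": 1}, {"wx": 0, "wy": 0, "wz": 0.13, "dx": 0.0005, "dy": -0.0082, "dz": 0, "jaw": 1}, {"wx": 0, "wy": 0, "wz": 0.13, "dx": 0.0005, "dy": -0.0082, "dz": 0, "jaw": 1}, {"wx": 0, "wy": 0, "wz": 0, "dx": 0, "dy": 0, "dz": 0, "jaw": 1}, {"wx": 0, "wy": 0, "wz": 0, "dx": 0, "dy": 0, "dz": 0, "jaw": 1}])

```text
t: 51.5
tool_pos: [0.5982, 0.0857, 0.1011]
tcp_rot: [0.397, 0.918, -0.0, -0.001]
force: [5.9, 1.1, -9.6]
finger_gap: 0.0161
grip_force: 58.8
```

Run:
```python
from h import *
o=bot.get_obs(); p=o["tool_pos"]-[.5554,.1321,0]; print(o["tool_pos"],"r",np.hypot(p[0],p[1]),"theta",np.arctan2(p[0],-p[1])-.008,o["force"],o["q"][5])
```

```text
[0.59815785 0.08566562 0.10114897] r 0.06312198956842906 theta 0.7362012138656346 [ 5.90912473  1.10965166 -9.60874299] -0.7019485242911908
```

>>> drive_tool(motion=[{"wx": 0, "wy": 0, "wz": 0.13, "dx": 0.0005, "dy": -0.0082, "dz": 0, "jaw": 1}, {"wx": 0, "wy": 0, "wz": 0.13, "dx": 0.0005, "dy": -0.0082, "dz": 0, "jaw": 1}, {"wx": 0, "wy": 0, "wz": 0.13, "dx": 0.0005, "dy": -0.0082, "dz": 0, "jaw": 1}, {"wx": 0, "wy": 0, "wz": 0.13, "dx": 0.0005, "dy": -0.0082, "dz": 0, "jaw": 1}, {"wx": 0, "wy": 0, "wz": 0.13, "dx": 0.0005, "dy": -0.0082, "dz": 0, "jaw": 1}, {"wx": 0, "wy": 0, "wz": 0.07, "dx": 0.0002, "dy": -0.0045, "dz": 0, "jaw": 1}, {"wx": 0, "wy": 0, "wz": 0, "dx": 0, "dy": 0, "dz": 0, "jaw": 1}, {"wx": 0, "wy": 0, "wz": 0, "dx": 0, "dy": 0, "dz": 0, "jaw": 1}])

```text
t: 52.3
tool_pos: [0.5572, 0.0696, 0.1016]
tcp_rot: [0.695, 0.719, 0.001, -0.001]
force: [5.3, 4.6, -10.7]
finger_gap: 0.0158
grip_force: 59.0
```

Run:
```python
from h import *
o=bot.get_obs(); p=o["tool_pos"]-[.5554,.1321,0]; print(o["tool_pos"],"r",np.hypot(p[0],p[1]),"theta",np.arctan2(p[0],-p[1])-.008,o["force"],o["ft_torque"],o["q"][5])
```

```text
[0.5572085  0.0696199  0.10159818] r 0.0625062672376773 theta 0.020937137606332826 [  5.27373258   4.64329833 -10.73758957] [ 0.64817777 -0.97532695 -0.43211283] -0.008580331963293074
```

>>> drive_tool(motion=[{"wx": 0, "wy": 0, "wz": 0.01, "dx": 0, "dy": -0.001, "dz": 0, "jaw": 1}, {"wx": 0, "wy": 0, "wz": 0, "dx": 0, "dy": 0, "dz": 0.005, "jaw": 1}, {"wx": 0, "wy": 0, "wz": 0, "dx": 0, "dy": 0, "dz": 0.005, "jaw": 1}, {"wx": 0, "wy": 0, "wz": 0, "dx": 0, "dy": 0, "dz": 0.005, "jaw": 1}, {"wx": 0, "wy": 0, "wz": 0, "dx": 0, "dy": 0, "dz": 0.004, "jaw": 1}, {"wx": 0, "wy": 0, "wz": 0, "dx": 0, "dy": 0, "dz": 0, "jaw": 1}, {"wx": 0, "wy": 0, "wz": 0, "dx": 0, "dy": 0, "dz": 0, "jaw": 1}, {"wx": 0, "wy": 0, "wz": 0, "dx": 0, "dy": 0, "dz": 0, "jaw": 1}])

```text
t: 53.1
tool_pos: [0.5568, 0.0696, 0.0833]
tcp_rot: [0.698, 0.716, 0.001, -0.001]
force: [5.3, 4.2, -7.8]
finger_gap: 0.0159
grip_force: 59.6
```

>>> drive_tool(motion=[{"wx": 0, "wy": 0, "wz": 0, "dx": 0, "dy": 0, "dz": 0.002, "jaw": 1}, {"wx": 0, "wy": 0, "wz": 0, "dx": 0, "dy": 0, "dz": 0.001, "jaw": 1}, {"wx": 0, "wy": 0, "wz": 0, "dx": 0, "dy": 0, "dz": 0, "jaw": 1}, {"wx": 0, "wy": 0, "wz": 0, "dx": 0, "dy": 0, "dz": 0, "jaw": 1}, {"wx": 0, "wy": 0, "wz": 0, "dx": 0, "dy": 0, "dz": 0, "jaw": 1}, {"wx": 0, "wy": 0, "wz": 0, "dx": 0, "dy": 0, "dz": 0, "jaw": 1}, {"wx": 0, "wy": 0, "wz": 0, "dx": 0, "dy": 0, "dz": 0, "jaw": 1}, {"wx": 0, "wy": 0, "wz": 0, "dx": 0, "dy": 0, "dz": 0, "jaw": 1}])

```text
t: 53.9
tool_pos: [0.5571, 0.0697, 0.0824]
tcp_rot: [0.698, 0.716, 0.001, -0.001]
force: [0.1, 6.1, 1.8]
finger_gap: 0.0162
grip_force: 60.4
```

>>> drive_tool(motion=[{"wx": 0, "wy": 0, "wz": 0, "dx": 0, "dy": 0, "dz": 0, "jaw": 0}, {"wx": 0, "wy": 0, "wz": 0, "dx": 0, "dy": 0, "dz": 0, "jaw": 0}, {"wx": 0, "wy": 0, "wz": 0, "dx": 0, "dy": 0, "dz": 0, "jaw": 0}, {"wx": 0, "wy": 0, "wz": 0, "dx": 0, "dy": 0, "dz": 0, "jaw": 0}, {"wx": 0, "wy": 0, "wz": 0, "dx": 0, "dy": 0, "dz": -0.03, "jaw": 0}, {"wx": 0, "wy": 0, "wz": 0, "dx": 0, "dy": 0, "dz": -0.04, "jaw": 0}, {"wx": 0, "wy": 0, "wz": 0, "dx": 0, "dy": 0, "dz": -0.04, "jaw": 0}, {"wx": 0, "wy": 0, "wz": 0, "dx": 0, "dy": 0, "dz": 0, "jaw": 1}])

```text
t: 54.7
tool_pos: [0.5607, 0.0684, 0.1995]
tcp_rot: [0.698, 0.716, 0.004, 0.004]
force: [0.1, -0.6, 0.3]
finger_gap: 0.0734
grip_force: 0.0
```

Run:
```python
from h import *
for f in (.7,.55,.4,.25,.13,.05,0): print(f,(.5127+.0958*np.cos(f)-.006*np.sin(f)).round(4),(.08+.0958*np.sin(f)+.006*np.cos(f)).round(4))
# closed bar: look for its light stripe along the predicted line
c=cam("side"); g=cv2.cvtColor(c["image"],cv2.COLOR_RGB2GRAY)
for y in (-.03,-.1):
    xs=np.arange(-.03,.031,.003); uv=proj(c,np.c_[.5566+xs,np.full(len(xs),y),np.full(len(xs),.067)]).round().astype(int); print(y,[int(g[v,u]) for u,v in uv])
# lever pad in side view: dark pad around prediction
P=proj(c,[[.582,-.1458,.146]]); print("pad px side",P); u,v=P[0].round().astype(int); print(g[v-8:v+9:2,u-12:u+13:2])
plan((.583,-.146,.185),None,6)
```

```text
0.7 0.5821 0.1463
0.55 0.5912 0.1352
0.4 0.5986 0.1228
0.25 0.604 0.1095
0.13 0.6069 0.0984
0.05 0.6081 0.0908
0 0.6085 0.086
-0.03 [99, 99, 99, 98, 115, 116, 113, 102, 142, 160, 160, 162, 156, 127, 103, 104, 103, 102, 100, 100, 98]
-0.1 [126, 122, 123, 119, 119, 117, 103, 81, 141, 161, 162, 163, 150, 113, 134, 138, 136, 131, 126, 126, 139]
pad px side [[239.2634184  148.74339645]]
[[ 34  35  33  34  36  38  35  36  34  37  39  37  38]
 [ 90  95 123 130  60  45  77 149  88  29  37  38  39]
 [173 174 174 150  49  51 122 175 150  59  35  37  40]
 [172 172 171 119  35  38  50 106 166 139  40  34  37]
 [171 171 168 105  37  39  39  39  92 162 140  58  35]
 [171 171 170 166 119  54  34  38  49 146 173 137  36]
 [171 172 171 170 171 142  63  33  53 119 150 165  90]
 [172 170 170 171 171 172 156 104  67  81 115 136  82]
 [172 171 171 171 170 170 173 172 151  90  76 103  69]]
n 6 len/row 0.036 tcp [0.5591 0.0683 0.1961] yaw 0.025 q6 0.0 tilt [ 0.0076 -0.    ]
dx -0.0358 dy 0.0031 dz 0.0019 wz 0.0000
same x 6
```

The closed clamp bar shows centred on the predicted line at both test points, and the lever pad is where predicted. Going to the lever.

>>> drive_tool(motion=[{"wx": 0, "wy": 0, "wz": 0, "dx": -0.036, "dy": 0.003, "dz": 0.001, "jaw": 1}, {"wx": 0, "wy": 0, "wz": 0, "dx": -0.036, "dy": 0.003, "dz": 0.001, "jaw": 1}, {"wx": 0, "wy": 0, "wz": 0, "dx": -0.036, "dy": 0.003, "dz": 0.001, "jaw": 1}, {"wx": 0, "wy": 0, "wz": 0, "dx": -0.036, "dy": 0.003, "dz": 0.001, "jaw": 1}, {"wx": 0, "wy": 0, "wz": 0, "dx": -0.036, "dy": 0.003, "dz": 0.001, "jaw": 1}, {"wx": 0, "wy": 0, "wz": 0, "dx": -0.036, "dy": 0.004, "dz": 0, "jaw": 1}, {"wx": 0, "wy": 0, "wz": 0, "dx": 0, "dy": 0, "dz": 0, "jaw": 1}, {"wx": 0, "wy": 0, "wz": 0, "dx": 0, "dy": 0, "dz": 0, "jaw": 1}])

```text
t: 55.55
tool_pos: [0.5802, -0.1474, 0.185]
tcp_rot: [0.699, 0.715, -0.001, -0.001]
force: [-0.4, -0.3, 0.4]
finger_gap: -0.0
grip_force: 0.0
```

>>> drive_tool(motion=[{"wx": 0, "wy": 0, "wz": 0, "dx": 0, "dy": 0, "dz": 0, "jaw": 1}, {"wx": 0, "wy": 0, "wz": 0, "dx": 0, "dy": 0, "dz": 0, "jaw": 1}, {"wx": 0, "wy": 0, "wz": 0, "dx": 0, "dy": 0, "dz": 0, "jaw": 1}, {"wx": 0, "wy": 0, "wz": 0, "dx": 0, "dy": 0, "dz": 0, "jaw": 1}, {"wx": 0, "wy": 0, "wz": 0, "dx": 0, "dy": 0, "dz": 0, "jaw": 1}, {"wx": 0, "wy": 0, "wz": 0, "dx": 0, "dy": 0, "dz": 0, "jaw": 1}, {"wx": 0, "wy": 0, "wz": 0, "dx": 0, "dy": 0, "dz": 0, "jaw": 1}, {"wx": 0, "wy": 0, "wz": 0, "dx": 0, "dy": 0, "dz": 0, "jaw": 1}])

```text
t: 56.35
tool_pos: [0.5811, -0.1471, 0.1869]
tcp_rot: [0.698, 0.716, -0.0, 0.0]
force: [-0.9, -0.2, 0.3]
finger_gap: 0.0002
grip_force: 0.0
```

>>> drive_tool(motion=[{"wx": 0, "wy": 0, "wz": 0, "dx": 0.001, "dy": 0.004, "dz": 0.035, "jaw": 1}, {"wx": 0, "wy": 0, "wz": 0, "dx": 0, "dy": 0.004, "dz": 0.012, "jaw": 1}, {"wx": 0, "wy": 0, "wz": 0, "dx": 0, "dy": 0.006, "dz": 0.013, "jaw": 1}, {"wx": 0, "wy": 0, "wz": 0, "dx": 0, "dy": 0.006, "dz": 0.013, "jaw": 1}, {"wx": 0, "wy": 0, "wz": 0, "dx": 0, "dy": 0.004, "dz": 0.011, "jaw": 1}, {"wx": 0, "wy": 0, "wz": 0, "dx": 0, "dy": 0.002, "dz": 0.009, "jaw": 1}, {"wx": 0, "wy": 0, "wz": 0, "dx": 0, "dy": 0, "dz": 0.005, "jaw": 1}, {"wx": 0, "wy": 0, "wz": 0, "dx": 0, "dy": 0, "dz": 0, "jaw": 1}])

```text
t: 57.15
tool_pos: [0.6072, -0.1455, 0.088]
tcp_rot: [0.698, 0.716, -0.0, -0.0]
force: [0.6, -0.8, 0.4]
finger_gap: 0.0001
grip_force: 0.3
```

>>> drive_tool(motion=[{"wx": 0, "wy": 0, "wz": 0, "dx": 0, "dy": 0, "dz": 0.002, "jaw": 1}, {"wx": 0, "wy": 0, "wz": 0, "dx": 0, "dy": 0, "dz": 0.001, "jaw": 1}, {"wx": 0, "wy": 0, "wz": 0, "dx": 0, "dy": 0, "dz": 0, "jaw": 1}, {"wx": 0, "wy": 0, "wz": 0, "dx": 0, "dy": 0, "dz": 0, "jaw": 1}, {"wx": 0, "wy": 0, "wz": 0, "dx": 0, "dy": 0, "dz": 0, "jaw": 1}, {"wx": 0, "wy": 0, "wz": 0, "dx": 0, "dy": 0, "dz": 0, "jaw": 1}, {"wx": 0, "wy": 0, "wz": 0, "dx": 0, "dy": 0, "dz": 0, "jaw": 1}, {"wx": 0, "wy": 0, "wz": 0, "dx": 0, "dy": 0, "dz": 0, "jaw": 1}])

```text
t: 57.95
tool_pos: [0.6074, -0.1455, 0.0861]
tcp_rot: [0.698, 0.716, 0.0, 0.0]
force: [1.5, 0.6, 4.0]
finger_gap: -0.0001
grip_force: 2.3
```

>>> drive_tool(motion=[{"wx": 0, "wy": 0, "wz": 0, "dx": 0, "dy": 0, "dz": -0.01, "jaw": 1}, {"wx": 0, "wy": 0, "wz": 0, "dx": 0, "dy": 0, "dz": -0.03, "jaw": 1}, {"wx": 0, "wy": 0, "wz": 0, "dx": 0, "dy": 0, "dz": -0.045, "jaw": 1}, {"wx": 0, "wy": 0, "wz": 0, "dx": 0, "dy": 0, "dz": -0.045, "jaw": 1}, {"wx": 0, "wy": 0, "wz": 0, "dx": 0, "dy": -0.045, "dz": -0.01, "jaw": 1}, {"wx": 0, "wy": 0, "wz": 0, "dx": 0, "dy": -0.045, "dz": 0, "jaw": 1}, {"wx": 0, "wy": 0, "wz": 0, "dx": 0, "dy": -0.045, "dz": 0, "jaw": 1}, {"wx": 0, "wy": 0, "wz": 0, "dx": 0, "dy": 0, "dz": 0, "jaw": 1}])

```text
t: 58.75
tool_pos: [0.4669, -0.1478, 0.2237]
tcp_rot: [0.699, 0.715, -0.001, -0.002]
force: [1.2, -0.4, -1.0]
finger_gap: -0.0001
grip_force: 0.0
```

Run:
```python
from h import *
c=cam("side"); g=cv2.cvtColor(c["image"],cv2.COLOR_RGB2GRAY)
for n,p in (("up",[.582,-.1458,.146]),("down",[.6085,-.1456,.087])):
    u,v=proj(c,[p])[0].round().astype(int); print(n,u,v); print(g[v-8:v+9:2,u-12:u+13:2])
for y in (-.03,-.1):
    xs=np.arange(-.03,.031,.003); uv=proj(c,np.c_[.5566+xs,np.full(len(xs),y),np.full(len(xs),.067)]).round().astype(int); print(y,[int(g[v,u]) for u,v in uv])
# bystanders: first scene picture against the present one
s=cam("scene")["image"].astype(int); s0=cv2.imread("pics/scene0raw.png")[:,:,::-1].astype(int); k=1.5625
for n,(u,v) in dict(block=(345,270),case=(243,383),caliper=(392,440),loupe=(513,423),marker=(452,275),blue=(516,282),purple=(535,228)).items():
    a,b=int(v/k),int(u/k); print(n,np.abs(s-s0).max(2)[a-18:a+19,b-18:b+19].mean().round(1))
```

```text
up 239 149
[[165 165 164 165 165 165 165 164 165 166 165 165 164]
 [164 163 163 164 164 164 166 165 165 165 165 165 165]
 [167 165 164 162 164 164 165 165 165 164 164 165 165]
 [164 165 164 163 163 163 165 164 162 163 163 164 164]
 [165 163 162 163 162 162 162 162 163 163 163 163 163]
 [164 164 165 162 162 162 162 161 161 162 161 160 162]
 [165 164 165 163 163 162 162 161 162 162 162 163 162]
 [166 164 165 164 164 164 161 160 162 161 160 162 163]
 [164 165 164 165 163 164 164 163 162 158 160 161 164]]
down 231 167
[[162 161 163 166 167 166 166 166 166 163 163 162 145]
 [ 74  79  88 103 114 144 168 166 165 166 165 165 142]
 [ 60  60  60  59  60 133 166 163 164 165 166 164 143]
 [ 60  62  62  58  48  60  71  72  86 106 159 163 142]
 [ 60  61  60  51  45  43  42  44  43  93 136 133 101]
 [ 51  55  55  45  43  42  41  43  42  68  89  86  72]
 [ 47  45  47  41  55  86  86  86  81 109 114 113 100]
 [ 46  48  47  45 103 154 167 167 166 167 166 168 149]
 [ 45  44  42  94 148 165 167 166 166 166 166 166 155]]
-0.03 [75, 78, 83, 89, 101, 106, 108, 99, 135, 152, 155, 155, 149, 122, 97, 99, 99, 97, 96, 96, 94]
-0.1 [120, 114, 110, 110, 110, 106, 94, 74, 82, 93, 93, 94, 94, 86, 131, 133, 131, 125, 121, 120, 133]
block 23.5
case 5.4
caliper 5.9
loupe 5.9
marker 10.8
blue 5.8
purple 24.1
```

The lever pad lies level and stays down at side pixel (231,167), the clamp bar is closed, and the arm is clear. I'm handing the job in.

```bash
python3 -c "
from rig import bot
print(bot.job_done())"
```

```text
the job is handed in; nothing more can be done
None
```

The job is handed in, with no verdict shown: three tested bars in the tray, two new bars (the only ones on the bench) in places 1 and 3, the clamp bar closed on them, and the lock lever staying down by my last camera check.

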